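# Tip the rusks out of the flap caddy onto the plate

## Robot

A 7-joint arm with a two-finger parallel gripper is mounted at the origin on the work surface. World frame = base frame: x ahead of the robot, y to its left, z up, the work surface at z = 0. Lengths are in mm, angles in degrees, forces in N, time in s.
With the tool pointing down it reaches from about 350 to 900 mm from the base axis. Payload 7.2 kg.
Tool frame: the origin (TCP) lies at the very end of the fingers, on their centre line; the grasp point (between the pads) lies manip.grip_depth behind it (manip.grip_depth is the distance from the TCP to the grasp point, in mm); z points along the fingers, y is the direction in which the jaws open and shut (so a half turn about z gives the same grasp; the last joint's range is limited). The gripper opens to 85 mm and grips with 20 to 120 N. Pads are 22 mm wide; open, the fingers measure 114 mm over their backs; the gripper's body (76 mm by 85 mm) begins 54 mm behind the grasp point. The pads swing forward as they close: fully open they stand 13 mm farther back than shut.
Start: joints at [60.493, 23.554, -0.728, 91.456, 0.321, 64.991, -4.71], TCP at [270.04, -563.655, 231.297] pointing down, gripper open.
Joint ranges: [-169.25, 169.25], [-16.82, 113.86], [-84.01, 82.57], [7.8, 145.47], [-59.2, 239.2], [7.22, 106.19], [-163.78, 163.78]. Speed limits (degrees/s): [136.94, 136.94, 172.46, 172.46, 180, 180, 180].

## Interface

Orientations are given as a 3x3 rotation matrix whose columns are the frame's x, y, z axes.
In Python, from station import manip gives the robot as it stands. The module is installed in compiled form; this text tells all that it offers.
- The arm moves only by the shell command python3 -m creep 'ROWS' [OPENING] [FORCE]. ROWS is text: rows parted by semicolons, each of 4 numbers parted by spaces: the shift along the tool's x, y, z in units of 40 mm (1.0 is 40 mm), then the turn about the tool's z in units of 6 degrees (1.0 is 6 degrees). In form: tx ty tz twist; .... A call has 1 to 12 rows; each row is the pose to reach, as a shift and turn from the pose measured when the call began, along the tool's axes at that moment; what a row does not reach only later rows make up. A row lasts 1/8 s, in which the tool goes at most 62.5 mm and 10.7 degrees, less where a joint would pass 70% of its speed; a pose out of reach is approached as far as the arm can. A call with a gripper value outside its range is refused whole. OPENING is the gripper's target within -1 to 1 (shut at 1, half-way at 0, fully open at -1), set as the call begins (- or left out, the last holds). The fingers move at their own pace and stop on an object; FORCE is the grip in N (left out, the last holds). Time passes only in rows, so rows that repeat a pose let the fingers close. It gives the time, the measured TCP pose, the force and the opening at its end, in the units of the state.
- manip.observe(): the state, without advancing time (a new reading comes with each control period).
- manip.read_camera(name): name is "side" or "top"; returns the picture (420x560x3 uint8, red, green, blue); there is no depth.
- manip.camera_model(name): a dict with "fov_y" (degrees; the focal length in pixels is half the picture's height over the tangent of half this angle, whatever the lens; pixels are square), "cx", "cy" (the principal point, pixels), "world_from_camera" (4x4, takes a point from camera to world coordinates). Camera axes: x right, y up, looking along -z (the intrinsics and any distortion apply to the point x, -y, -z); pixel columns grow to the right and rows downward; lengths in mm; the calibration is good to about 2 mm. A picture is of the moment at which its call begins. camera_model takes no time and is no camera call.
- manip.hand_in(): hands the job in, once; it reports no verdict.
The state is a dict: "time_s": time; "joint_positions": joint angles; "qvel": joint speeds; "tau": joint torques, N m; "ee_pos": TCP position; "tool_rot": TCP orientation; "force": force on the tool from outside, world axes, zero at the start; "wrist_torque": the same for the moment, N m; "opening": finger opening in mm.
Only numpy, scipy, OpenCV 4.12 (cv2) and the standard library are available. Lean on these libraries where they do the work, as an engineer would, in place of code of your own. Each camera call takes 0.05 s, during which the arm holds its last target.

## Task

Serve the rusks for tea: pick up the steel caddy, hold its lip low over the ceramic plate and tip it forward just far enough that its front flap swings open and all three rusks slide out onto the plate, without up-ending it. Then stand the empty caddy upright on the wooden shelf again, clear of the plate, with its flap hanging shut, and let go. Leave the plate and the other things on the shelf where they stand.

Things in the scene. Friction and masses are not known exactly. Their poses are not given: they have to be found in the camera images.
- caddy: Loose steel rusk caddy: oblong box 150 long (its x), 70 wide (its y; 76 over the handle uprights), 80 high to its clear top, walls and floor 3 thick, 0.3 to 0.5 kg plus three 16 g rusks. Origin: centre of its underside, z up. Its front, with the flap, faces its own -x, within 0.9 rad of the robot's -x. To pour, turn it about its y, front down, from any side of the plate.
- caddy_grip (a point): Middle of the caddy's handle, 118 above its underside; axes as the caddy's. A flat-sided wooden bar 18 thick (x), 70 long (y), 26 tall (105 to 131 above the underside) over the caddy's middle, between flat steel uprights at the sides, 25 free below it. Grip it across its 18 mm, the fingers closing along the caddy's x.
- caddy_lip (a point): Middle of the caddy's front lower edge, over which the rusks slide: 75 in front (-x) of its origin, 2 above the underside. The rusks start to slide when the floor is tipped 26 to 36 degrees from level (friction varies); 40 to 50 degrees empties it; more than 65 counts as up-ending. A rusk may stop leaning on the lip: draw the caddy back to lay it down.
- flap (a joint): Front flap, rad: 0 shut, up to 1.6. A steel panel 69 wide, 76 long, 30 g, hinged along the top front edge (64 in front of the caddy's middle, 80 above the underside). The front leans back 8 degrees, so the flap hangs shut by its weight on the upright caddy, swings out freely as it is tipped forward, and is pushed aside by the rusks.
- flap_edge (a point): Middle of the flap's free lower edge; shut, it lies just in front of the lip.
- rusk1: Loose hard rusk (toast slice) 72 x 18 x 46 (its x, y, z); origin at its middle. Starts standing on edge in the caddy, long side along the caddy's x, at y = -20 in the caddy, its middle about 25 in front of the caddy's.
- rusk2: Like rusk1; the middle one of the three, at y = 0 in the caddy.
- rusk3: Like rusk1; at y = +20 in the caddy.
- plate: Loose white ceramic plate, 250 across, rim 22 high, flat inner floor about 155 across and 6 above the shelf, 0.65 kg. Origin: centre of its underside. It stands on the other side of the robot's centre line from the caddy.
- jar: White plastic jar with lid, 84 across, 130 high, a bystander; origin under its centre.
- tumbler: Glass tumbler, 76 across, 115 high, a bystander; origin under its centre.
- kettle_lid: Domed aluminium kettle lid with a knob, 116 across, 46 high, a bystander; origin under its centre.
- puri_press: Steel puri press of two 160 mm discs with its lever folded over the top, 280 long, 71 high, 1.5 kg, a bystander; origin under the discs' centre.
There are look-alikes about, which are no part of the job. Leave any red look-alike of the caddy alone.

How it is judged (in metres and radians):
On the way:
1. the caddy is tipped over the plate and its flap has swung open (angle between caddy's own z axis and vertical above 0.35 rad and value of joint flap above 0.2 rad and horizontal distance between caddy_lip and plate below 0.125 m), for 0.1 s.
At the end, for the whole second after the job is handed in: All three rusks lie at rest on the plate (their middles within 120 mm of the plate's centre, below 70 mm); the caddy stands released and still, upright within 6 degrees, on the shelf itself beside the plate, its flap shut within 0.15 rad (horizontal distance between each of rusk1, rusk2, rusk3 and plate below 0.12 m and height (world z) of each of rusk1, rusk2, rusk3 below 0.07 m and linear speed of each of rusk1, rusk2, rusk3, caddy below 0.03 m/s and angle between caddy's own z axis and vertical below 0.1 rad and height (world z) of caddy below 0.006 m and horizontal distance between caddy and plate above 0.155 m and value of joint flap below 0.15 rad); the robot touches nothing.
It fails at once if the caddy is up-ended (tipped more than 65 degrees) (angle between caddy's own z axis and vertical above 1.134 rad).
It fails at once if a rusk leaves the caddy more than 140 mm above the shelf ((x of rusk1 in the frame of caddy below -0.085 m and height (world z) of rusk1 above 0.14 m) or (x of rusk2 in the frame of caddy below -0.085 m and height (world z) of rusk2 above 0.14 m) or (x of rusk3 in the frame of caddy below -0.085 m and height (world z) of rusk3 above 0.14 m)).
It fails at once if the plate is pushed more than 40 mm (distance of plate from where it was at the start of the episode above 0.04 m).
It fails at once if a bystander is moved more than 30 mm (distance of any of jar, tumbler, kettle_lid, puri_press from where it was at the start of the episode above 0.03 m).
It also fails if it takes over 64 s, if anything falls off the work surface, if the arm or the gripper's body presses on something with over 40 N, if the wrist force passes 120 N, or if a joint passes its speed limit or range.

## Working session

There is one attempt and no reset: what is moved stays moved. The work goes in short steps, Python scripts to look and compute and a shell command to move; the robot and the scene stay as the last step left them, time stands still between calls to the robot, and variables do not carry over. Pictures are saved under pics/ and viewed, and the job is handed in when it is done.

```bash
mkdir -p pics; ls; python3 - <<'E'
from station import manip
import numpy as np, cv2
np.set_printoptions(precision=4,suppress=True)
s=manip.observe()
for k,v in s.items(): print(k,np.array(v))
print(manip.grip_depth,[a for a in dir(manip) if a[0]!='_'])
for n in("side","top"):
    m=manip.camera_model(n);print(n,m)
    im=manip.read_camera(n);cv2.imwrite(f"pics/{n}0.png",im[:,:,::-1])
E
```

```text
pics
time_s 0.0
joint_positions [60.4928 23.6008 -0.7289 91.5057  0.3219 64.9897 -4.7088]
qvel [-0.1266 -0.0147 -0.0495 -0.0353  0.0796  0.0496  0.0088]
tau [  0.0004 -60.062    0.6827 -29.94     0.014    0.0109   0.    ]
ee_pos [ 269.7914 -563.2076  230.4326]
tool_rot [[ 0.9018  0.4321 -0.0008]
 [ 0.4321 -0.9018  0.0014]
 [-0.0001 -0.0016 -1.    ]]
force [-0.5641  0.9541 -0.5488]
wrist_torque [ 0.0155 -0.0242 -0.0289]
opening 85.43487642503064
18.700000000000003 ['PlanningError', 'camera_model', 'grip_depth', 'hand_in', 'observe', 'read_camera']
side {'fov_y': 44.922543576674116, 'cx': 279.24415489795655, 'cy': 209.38231446093752, 'world_from_camera': array([[   0.5834,    0.4556,   -0.6723, -514.2894],
       [  -0.8119,    0.3507,   -0.4668, -933.5427],
       [   0.0231,    0.8182,    0.5745, 1011.2204],
       [   0.    ,    0.    ,    0.    ,    1.    ]])}
top {'fov_y': 43.66183051853464, 'cx': 277.05111352650766, 'cy': 217.77137710131905, 'world_from_camera': array([[   0.0244,    0.9905,   -0.1351,  388.5912],
       [  -0.9997,    0.0243,   -0.0023, -165.3461],
       [   0.001 ,    0.1351,    0.9908, 1474.117 ],
       [   0.    ,    0.    ,    0.    ,    1.    ]])}
```

View pics/side0.png

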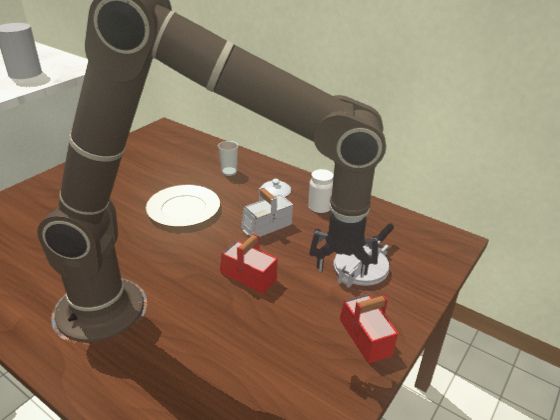

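View pics/top0.png

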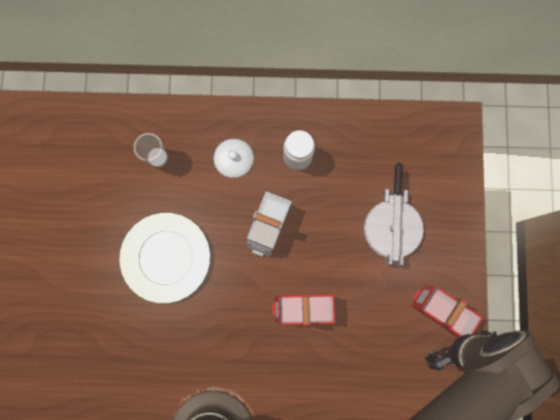

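```bash
cat > h.py <<'E'
import numpy as np, cv2
from station import manip
np.set_printoptions(precision=2,suppress=True)
def cam(n):
    m=manip.camera_model(n); f=210/np.tan(np.radians(m["fov_y"]/2)); return f,m["cx"],m["cy"],np.array(m["world_from_camera"])
def ray(n,u,v):
    f,cx,cy,W=cam(n); d=np.array([(u-cx)/f,-(v-cy)/f,-1.]); d=W[:3,:3]@d; return W[:3,3],d/np.linalg.norm(d)
def plane(n,u,v,z):
    o,d=ray(n,u,v); return o+d*(z-o[2])/d[2]
def tri(p,q):
    o1,d1=ray("top",*p);o2,d2=ray("side",*q)
    A=np.stack([d1,-d2],1);t=np.linalg.lstsq(A,o2-o1,rcond=None)[0]
    a=o1+t[0]*d1;b=o2+t[1]*d2;return (a+b)/2,np.linalg.norm(a-b)
def proj(n,P):
    f,cx,cy,W=cam(n);c=np.linalg.inv(W)@np.append(P,1);return np.array([cx+f*c[0]/-c[2],cy-f*c[1]/-c[2]])
def crop(n,im,u0,v0,u1,v1,k,name):
    cv2.imwrite(name,cv2.resize(im[v0:v1,u0:u1,::-1],None,fx=k,fy=k,interpolation=cv2.INTER_CUBIC))
E
python3 - <<'E'
from h import *
t=cv2.imread("pics/top0.png")[:,:,::-1];s=cv2.imread("pics/side0.png")[:,:,::-1]
crop("top",t,210,110,330,270,3.7,"pics/tc.png");crop("side",s,210,160,340,260,6,"pics/sc.png")
print("tcp",proj("top",manip.observe()["ee_pos"]),proj("side",manip.observe()["ee_pos"]))
# plate
for n,im in(("top",t),("side",s)):
    hsv=cv2.cvtColor(np.ascontiguousarray(im),cv2.COLOR_RGB2HSV)
    m=((hsv[...,1]<60)&(hsv[...,2]>150)).astype(np.uint8)
    for c in cv2.findContours(m,0,2)[0]:
        if cv2.contourArea(c)>150: print(n,cv2.contourArea(c),cv2.boundingRect(c),cv2.minEnclosingCircle(c))
    m=((hsv[...,0]>5)&(hsv[...,0]<20)&(hsv[...,1]>110)&(hsv[...,2]>140)).astype(np.uint8)
    for c in cv2.findContours(m,0,2)[0]:
        if cv2.contourArea(c)>15: print(n,"handle",cv2.contourArea(c),cv2.minAreaRect(c))
for z in(0,20):print(plane("top",165,258,z),plane("top",269,222,z))
E
```

```text
tcp [446.88 345.14] [340.65 276.42]
top 206.0 (489, 321, 24, 13) ((500.3260803222656, 325.5), 12.18740463256836)
top 364.0 (454, 309, 25, 26) ((465.5646057128906, 321.9550476074219), 13.04929256439209)
top 428.0 (282, 298, 21, 24) ((291.5, 310.0), 14.534542083740234)
top 467.0 (310, 297, 22, 25) ((320.5, 309.0), 15.305328369140625)
top 500.0 (425, 290, 31, 32) ((440.5, 305.5), 15.890348434448242)
top 1002.5 (487, 276, 26, 44) ((499.5, 297.5), 24.382469177246094)
top 541.0 (247, 220, 32, 28) ((262.6071472167969, 233.86904907226562), 16.144681930541992)
top 6410.0 (119, 212, 91, 92) ((163.86038208007812, 257.2513122558594), 46.32981491088867)
top 619.0 (253, 191, 38, 37) ((271.6477966308594, 208.86453247070312), 19.966426849365234)
top 2794.0 (364, 189, 60, 76) ((393.7406921386719, 226.44544982910156), 38.45216751098633)
top 233.5 (148, 148, 18, 18) ((156.34616088867188, 156.0), 9.25527286529541)
top 1185.5 (213, 139, 41, 39) ((233.04331970214844, 157.8447723388672), 20.128141403198242)
top 734.0 (283, 130, 31, 32) ((298.0, 145.28846740722656), 16.085411071777344)
top 208.5 (548, 85, 1
[... 3676 characters left out ...]
08)
side handle 149.5 ((229.14614868164062, 211.36923217773438), (28.155881881713867, 13.395750045776367), 29.744882583618164)
side handle 37.0 ((266.756103515625, 193.30490112304688), (14.367987632751465, 3.591996908187866), 38.65980911254883)
side handle 57.5 ((142.5689697265625, 192.3275909423828), (19.869401931762695, 6.4993367195129395), 21.801406860351562)
side handle 129.0 ((179.2254638671875, 181.81781005859375), (52.1714973449707, 9.177942276000977), 11.768289566040039)
side handle 524.0 ((211.17239379882812, 180.56895446777344), (98.78992462158203, 15.041322708129883), 21.801406860351562)
[467.82 149.9    0.  ] [ 576.86 -139.35    0.  ]
[466.75 145.62  20.  ] [ 574.3 -139.7   20. ]
```

View pics/tc.png

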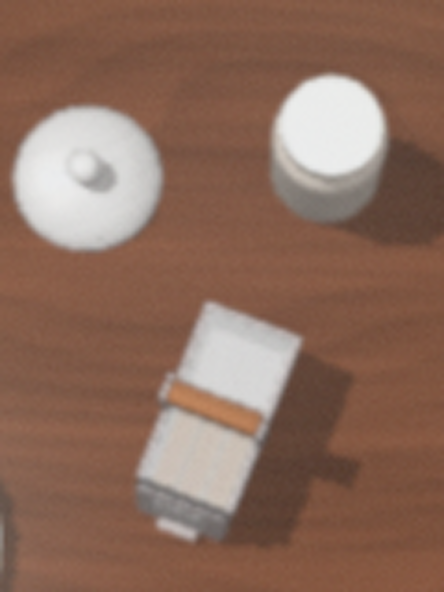

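View pics/sc.png

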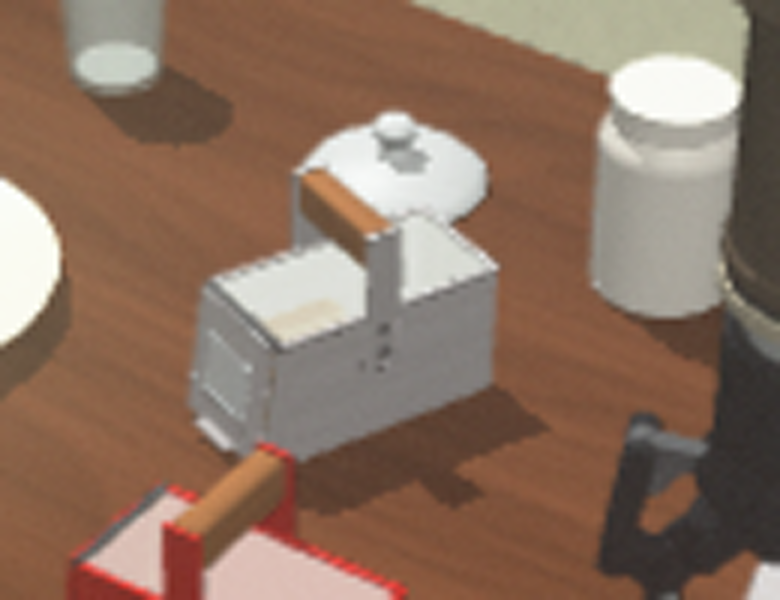

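```bash
python3 - <<'E'
from h import *
T=lambda u,v:(210+u/3.7,110+v/3.7)
S=lambda u,v:(210+u/6,160+v/6)
L=tri(T(172,388),S(314,171));R=tri(T(262,418),S(376,235));print("bar ends",L,R,np.linalg.norm(L[0]-R[0]))
M=tri(T(217,402),S(345,203));print("mid",M)
d=R[0]-L[0];print("bar dir (caddy -y) deg",np.degrees(np.arctan2(d[1],d[0])))
# rear top corners, body z 80
for n,u,v in(("rl",208,303),("rr",300,340)):print(n,plane("top",*T(u,v),80))
print("rl side",plane("side",*S(418,213),80),"rr",plane("side",*S(497,268),80))
print("front top l",plane("top",*T(138,480),80),plane("side",*S(205,287),80));print("front top r",plane("top",*T(222,512),80),plane("side",*S(278,350),80))
print("jar base~",plane("top",298,145,130),"jar side")
print("lid",plane("top",233.5,158,15),"tumbler top",plane("top",148.5,148,115),"base",plane("top",157,157,3))
print("plate",plane("top",163.9,257.3,21),plane("side",182.7,205.3,21))
print("press",plane("top",393.7,228,30), "handle end",plane("top",399,165,60),"other",plane("top",396,263,60))
print("red1",plane("top",306,310,131),"red2",plane("top",456,313,131))
E
```

```text
bar ends (array([ 577.46, -108.26,  131.21]), np.float64(1.4137091954387968)) (array([ 556.29, -169.08,  126.73]), np.float64(8.142669155436726)) 64.55514064637065
mid (array([ 567.61, -138.54,  128.27]), np.float64(5.009153175265334))
bar dir (caddy -y) deg -109.1905688671903
rl [ 648.45 -131.07   80.  ]
rr [ 622.72 -198.81   80.  ]
rl side [ 641.51 -131.18   80.  ] rr [ 623.94 -196.26   80.  ]
front top l [517.54 -84.13  80.  ] [514.08 -82.93  80.  ]
front top r [ 495.92 -145.3    80.  ] [ 492.75 -148.65   80.  ]
jar base~ [ 766.82 -212.7   130.  ] jar side
lid [756.49 -33.48  15.  ] tumbler top [753.   184.83 115.  ] base [757.04 187.72   3.  ]
plate [468.55 148.56  21.  ] [463.49 146.01  21.  ]
press [ 564.74 -486.07   30.  ] handle end [ 736.6  -495.03   60.  ] other [ 466.37 -485.06   60.  ]
red1 [ 338.45 -241.    131.  ] red2 [ 340.21 -619.66  131.  ]
```

```bash
python3 -m creep '0 1.5 0 0;0 3 0 0;0 4.5 0 0;0 6 0 0;0 7 0 0;0 8 0 0;0 9 0 0;0 10 0 0;0 11 0 0;0 12 0 0'; python3 -c "
from h import *
s=manip.observe()
for k in s: print(k,np.array(s[k]))"
```

```text
time_s: 1.35
ee_pos: [430.5, -838.5, 214.3]
tool_rot: [[0.875, 0.485, -0.014], [0.484, -0.875, -0.015], [-0.02, 0.007, -1.0]]
force: [0.3, 0.6, 0.8]
opening: 85.3
time_s 1.35
joint_positions [ 64.06  69.75 -55.44  10.41  54.02 103.88  -5.49]
qvel [   5.01    8.91 -119.97  -10.67  116.65    9.49   -7.09]
tau [   2.47 -103.71    3.98  -19.92   -3.05   -0.25    0.22]
ee_pos [ 430.48 -838.54  214.33]
tool_rot [[ 0.87  0.48 -0.01]
 [ 0.48 -0.87 -0.02]
 [-0.02  0.01 -1.  ]]
force [0.28 0.56 0.79]
wrist_torque [0.07 0.02 0.01]
opening 85.27964509351713
```

```bash
cat > st.py <<'E'
from h import *
s=manip.observe();R=np.array(s["tool_rot"]);p=np.array(s["ee_pos"])
print("t",s["time_s"],"q",np.array(s["joint_positions"]),"qv",np.abs(s["qvel"]).max())
print("p",p,"r",np.hypot(*p[:2]),"tool z",R[:,2].round(3),"tilt",np.degrees(np.arccos(-R[2,2])).round(2),"ydir",np.degrees(np.arctan2(R[1,1],R[0,1])).round(1),"F",np.array(s["force"]),"op",round(s["opening"],1))
print(R.round(3).tolist())
E
python3 -m creep '0 2 0 0;0 4 0 0;0 4 0 0;0 4 0 0' >/dev/null;python3 st.py;  python3 -m creep '0 2 0 0;0 4 0 0;0 4 0 0;0 4 0 0'>/dev/null; python3 st.py
```

```text
t 1.85 q [ 60.6   71.96 -19.53   7.91  20.15  99.8   -2.08] qv 121.2069149313587
p [ 441.05 -851.99  175.91] r 959.3781281480212 tool z [-0.01 -0.02 -1.  ] tilt 1.48 ydir -60.2 F [-0.4  -0.81  0.58] op 85.7
[[0.868, 0.497, -0.012], [0.496, -0.868, -0.023], [-0.021, 0.014, -1.0]]
t 2.35 q [ 57.47  75.03  40.92   7.9  -38.74  96.89   2.22] qv 120.10041671577129
p [ 443.51 -866.97  154.01] r 973.8200454598895 tool z [-0.   -0.04 -1.  ] tilt 2.34 ydir -60.6 F [ 0.15  0.18 -0.73] op 85.6
[[0.871, 0.49, -0.0], [0.49, -0.871, -0.041], [-0.02, 0.035, -0.999]]
```

```bash
python3 -m creep '0 0 -1.5 0;0 0 -3 0;0 0 -4.5 0;0 0 -6 0' >/dev/null;python3 st.py;  python3 -m creep '0 0 -1.5 0;0 0 -3 0;0 0 -4.5 0;0 0 -6 0'>/dev/null; python3 st.py
```

```text
t 2.85 q [ 56.31  64.51  63.2    7.84 -59.12 106.14   3.57] qv 15.20776476152511
p [ 426.35 -826.6   347.89] r 930.0768393760127 tool z [ 0.03 -0.1  -0.99] tilt 5.71 ydir -60.6 F [ 0.25 -1.01 -1.3 ] op 85.5
[[0.872, 0.489, 0.027], [0.49, -0.867, -0.096], [-0.023, 0.097, -0.995]]
t 3.35 q [ 55.82  57.63  63.87   7.87 -59.15 106.13   3.57] qv 6.58832083708914
p [ 421.86 -812.97  458.84] r 915.9109283700504 tool z [ 0.09 -0.2  -0.98] tilt 12.54 ydir -60.4 F [-0.62 -0.24 -0.13] op 85.5
[[0.872, 0.482, 0.086], [0.49, -0.849, -0.199], [-0.023, 0.216, -0.976]]
```

```bash
cat > fit.py <<'E'
from h import *
import itertools
from scipy.optimize import least_squares
from scipy.spatial.transform import Rotation as Ro
D=[([60.4928,23.6008,-0.7289,91.5057,0.3219,64.9897,-4.7088],[269.7914,-563.2076,230.4326],[[0.9018,0.4321,-0.0008],[0.4321,-0.9018,0.0014],[-0.0001,-0.0016,-1.]]),
([64.06,69.75,-55.44,10.41,54.02,103.88,-5.49],[430.48,-838.54,214.33],[[0.875,0.485,-0.014],[0.484,-0.875,-0.015],[-0.02,0.007,-1.0]]),
([60.6,71.96,-19.53,7.91,20.15,99.8,-2.08],[441.05,-851.99,175.91],[[0.868,0.497,-0.012],[0.496,-0.868,-0.023],[-0.021,0.014,-1.0]]),
([57.47,75.03,40.92,7.9,-38.74,96.89,2.22],[443.51,-866.97,154.01],[[0.871,0.49,-0.0],[0.49,-0.871,-0.041],[-0.02,0.035,-0.999]]),
([56.31,64.51,63.2,7.84,-59.12,106.14,3.57],[426.35,-826.6,347.89],[[0.872,0.489,0.027],[0.49,-0.867,-0.096],[-0.023,0.097,-0.995]]),
([55.82,57.63,63.87,7.87,-59.15,106.13,3.57],[421.86,-812.97,458.84],[[0.872,0.482,0.086],[0.49,-0.849,-0.199],[-0.023,0.216,-0.976]])]
def fk(q,s,off,L):
    q=np.radians(q);Z=lambda a:Ro.from_euler('z',a).as_matrix();Y=lambda a:Ro.from_euler('y',a).as_matrix()
    d1,d3,d5,d7,a3,a5,a6=L
    R=Z(s[0]*q[0]);p=np.array([0,0,d1]);R=R@Y(q[1])@Z(s[1]*q[2]);p=p+R@[a3,0,d3]
    R=R@Y(q[3])@Z(s[2]*q[4]);p=p+R@[a5,0,d5];R=R@Y(q[5]);p=p+R@[a6,0,d7];R=R@Z(s[3]*q[6]+off);return R,p
if __name__=="__main__":
  res=[]
  for s in itertools.product([1,-1],repeat=4):
    def f(x):
        o=[]
        for q,p,R in D:
            Rm,pm=fk(q,s,x[0],x[1:]);o+=list((Rm-np.array(R)).ravel()*200)+list(pm-p)
        return np.array(o)
    for off in(0,1.57,3.14,-1.57):
        r=least_squares(f,[off,340,400,400,200,0,0,0],loss='soft_l1');res.append((r.cost,s,r.x))
  res.sort(key=lambda t:t[0]);
  for r in res[:3]:print(r)
E
python3 fit.py
```

```text
(np.float64(299.7404060311118), (-1, -1, -1, -1), array([-168.08,  282.91,  518.92,  464.81,  303.84,   42.72,   10.81,
         12.45]))
(np.float64(299.74040603112746), (-1, -1, -1, -1), array([  1.57, 282.91, 518.92, 464.81, 303.84,  42.72,  10.81,  12.45]))
(np.float64(299.7404060311967), (-1, -1, -1, -1), array([171.22, 282.91, 518.92, 464.81, 303.84,  42.72,  10.81,  12.45]))
```

```bash
cat >> fit.py <<'E'
  s=(-1,)*4
  for q,p,R in D:
    Rm,pm=fk(q,s,np.pi/2,res[1][2][1:]);print(pm-p,Ro.from_matrix(Rm@np.array(R).T).as_rotvec(degrees=True))
E
python3 fit.py | tail -6
```

```text
[55.87  0.38  0.08] [0. 0. 0.]
[64.79 41.67 24.67] [0.01 0.01 0.01]
[53.16 32.89  0.14] [-0.02 -0.    0.01]
[ 12.34  11.38 -10.66] [0.   0.02 0.01]
[ 1.12 -0.27 -0.28] [ 0.01 -0.    0.01]
[ 0.92 -0.01  0.05] [0.   0.01 0.  ]
```

```bash
cat > fit2.py <<'E'
from fit import *
def frames(q):
    q=np.radians(q);Z=lambda a:Ro.from_euler('z',-a).as_matrix();Y=lambda a:Ro.from_euler('y',a).as_matrix()
    R1=Z(q[0]);R2=R1@Y(q[1]);R3=R2@Z(q[2]);R4=R3@Y(q[3]);R5=R4@Z(q[4]);R6=R5@Y(q[5]);return R1,R2,R3,R4,R5,R6,R6@Z(q[6])@Ro.from_euler('z',90,degrees=True).as_matrix()
def solve(cols,D):
    A=[];b=[]
    for q,p,R in D:
        F=frames(q);M=[]
        for k,ax in cols:
            M.append(F[k-1][:,ax] if k>0 else np.eye(3)[:,ax])
        A.append(np.stack(M,1));b.append(p)
    A=np.concatenate(A);b=np.concatenate(b);x,_,rk,sv=np.linalg.lstsq(A,b,rcond=None);return x,A@x-b,rk,sv
if __name__=="__main__":
  for cols in ([(0,2),(3,2),(5,2),(6,2)],[(0,2),(3,2),(5,2),(6,2),(0,0)],[(0,2),(3,2),(5,2),(6,2),(0,0),(0,1)],[(0,2),(3,2),(5,2),(6,2),(3,0),(5,0),(0,0),(0,1)],[(0,2),(3,2),(5,2),(6,2),(1,0),(3,0),(5,0),(6,0)],[(0,2),(1,1),(1,0),(3,2),(3,1),(5,2),(5,1),(6,2)]):
    x,e,rk,sv=solve(cols,D);print(cols,x,"max",np.abs(e).max(),rk,sv[-1])
E
python3 fit2.py
```

```text
[(0, 2), (3, 2), (5, 2), (6, 2)] [386.47 521.73 456.15 445.  ] max 41.195633542013354 4 0.13530089756003416
[(0, 2), (3, 2), (5, 2), (6, 2), (0, 0)] [244.61 544.86 470.   315.6  -50.18] max 18.1317460050997 5 0.13119618956074044
[(0, 2), (3, 2), (5, 2), (6, 2), (0, 0), (0, 1)] [244.79 544.35 469.45 315.45 -49.7   -0.86] max 18.151918448046786 6 0.13117435527362128
[(0, 2), (3, 2), (5, 2), (6, 2), (3, 0), (5, 0), (0, 0), (0, 1)] [264.07 559.09 477.45 365.41  -1.43 -22.74 -58.96  15.16] max 17.345372090552445 8 0.0870774293252916
[(0, 2), (3, 2), (5, 2), (6, 2), (1, 0), (3, 0), (5, 0), (6, 0)] [418.08 576.29 486.61 548.93 -67.96  10.44 -50.51   8.73] max 43.56193168226201 8 0.07167305020926984
[(0, 2), (1, 1), (1, 0), (3, 2), (3, 1), (5, 2), (5, 1), (6, 2)] [284.08 -29.16  -0.01 533.65 -18.83 452.55  -0.38 350.55] max 0.03698447193460197 8 0.07816442448180368
```

```bash
cat > kin.py <<'E'
from fit2 import *
from scipy.optimize import least_squares
C=dict(d1=284.08,y1=-29.16,x1=-.01,d3=533.65,y3=-18.83,d5=452.55,y5=-.38,d7=350.55)
LO=np.array([-169.25,-16.82,-84.01,7.8,-59.2,7.22,-163.78])+1;HI=np.array([169.25,113.86,82.57,145.47,239.2,106.19,163.78])-1
def FK(q):
    F=frames(q);p=np.array([0,0,C['d1']])+C['y1']*F[0][:,1]+C['x1']*F[0][:,0]
    sh=p;p=p+C['d3']*F[2][:,2]+C['y3']*F[2][:,1];el=p;p=p+C['d5']*F[4][:,2]+C['y5']*F[4][:,1];wr=p;p=p+C['d7']*F[5][:,2];return F[6],p,el,wr
def err(q,R,p):
    Rm,pm,_,_=FK(q);return np.concatenate([(pm-p)/10,Ro.from_matrix(R.T@Rm).as_rotvec()*57.3/2])
def IK(R,p,q0,reg=0.002,lo=LO,hi=HI):
    q0=np.clip(q0,lo+.01,hi-.01)
    r=least_squares(lambda q:np.concatenate([err(q,R,p),reg*(q-q0)]),q0,bounds=(lo,hi),max_nfev=60)
    e=err(r.x,R,p);return r.x,np.linalg.norm(e[:3])*10,np.linalg.norm(e[3:])*2
yaw=np.radians(-20.7);H=np.array([566.5,-138.3,118.])
CX=np.array([np.cos(yaw),np.sin(yaw),0]);CY=np.array([-np.sin(yaw),np.cos(yaw),0]);CZ=np.array([0,0,1.])
def tool(theta,side,flip):
    th=np.radians(theta);z=np.sin(th)*side*CY-np.cos(th)*CZ;y=CX*flip;x=np.cross(y,z);return np.stack([x,y,z],1)
def twist(R,phi): return R@Ro.from_euler('z',phi,degrees=True).as_matrix()
E
cat > a.py <<'E'
from kin import *
rng=np.random.default_rng(0)
Rc0=np.stack([CX,CY,CZ],1)
lipb=np.array([-75,0,2.]);hb=np.array([0,0,118.])
PL=np.array([466.5,147.5,0])
for side in(1,-1):
 for theta in(45,60,75):
  for flip in(1,-1):
   R=tool(theta,side,flip);p=H+R[:,2]*18.7
   # pour: phi so that tilt 46
   th=np.radians(theta);c2=(np.cos(np.radians(46))-np.cos(th)**2)/np.sin(th)**2
   if abs(c2)>1: continue
   phi=-side*np.degrees(np.arccos(c2))
   R2=twist(R,phi);Q=R2@R.T;Rc=Q@Rc0
   f=-Rc[:,0].copy();f[2]=0;f/=np.linalg.norm(f)
   lip=PL-50*f+[0,0,40];h2=lip+Rc@(hb-lipb);p2=h2+R2[:,2]*18.7
   best={}
   for i in range(25):
     q0=rng.uniform(LO,HI);q0[2]*=.4
     q,ep,eo=IK(R,p,q0)
     if ep<1 and eo<.5:
        q2,ep2,eo2=IK(R2,p2,q)
        k=(round(q[4]/40),round(q[2]/40),round(q[1]/40));
        if k not in best or best[k][1]>ep2+eo2: best[k]=(q,ep2+eo2,q2)
   print("side",side,"th",theta,"flip",flip,"phi",round(phi),"az front",np.degrees(np.arctan2(f[1],f[0])).round(),"roll",Rc[2,1].round(2))
   for k,v in sorted(best.items(),key=lambda t:t[1][1])[:4]:print("   grip",v[0].round(),"el",FK(v[0])[2].round(),"wr",FK(v[0])[3].round(),"pour err",round(v[1],1),v[2].round(),"wr",FK(v[2])[3].round())
E
python3 a.py
```

```text
side 1 th 45 flip 1 phi -67 az front -142.0 roll -0.31
   grip [ 65.  47. -49. 103. -15.  48.  16.] el [ 130. -383.  634.] wr [ 484. -358.  353.] pour err 0.0 [ 54.  40. -76. 130.   2.  12.  36.] wr [384. -12. 404.]
   grip [ 60.  44. -41. 103. -24.  49.  24.] el [ 150. -352.  659.] wr [ 484. -358.  353.] pour err 0.0 [ 53.  38. -74. 130.  -8.  12.  45.] wr [384. -12. 404.]
   grip [ 73.  56. -63. 102.   3.  47.   1.] el [  96. -441.  572.] wr [ 484. -358.  353.] pour err 0.0 [ 55.  44. -80. 130.  23.  14.  16.] wr [384. -12. 404.]
   grip [ 76.  62. -72. 102.  16.  49. -11.] el [  78. -476.  517.] wr [ 484. -358.  353.] pour err 0.0 [ 57.  47. -83. 130.  38.  16.   2.] wr [384. -12. 404.]
side 1 th 45 flip -1 phi -67 az front -142.0 roll -0.31
   grip [  65.   47.  -48.  103.  -16.   48. -163.] el [ 133. -379.  638.] wr [ 484. -358.  353.] pour err 0.0 [  54.   40.  -76.  130.    1.   12. -143.] wr [384. -12. 404.]
   grip [  48.   39.  -23.  104.  -38.   54. -144.] el [ 193. -288.  693.] wr [ 484. -358.  353.] pour err 0.0 [  51.   35.  -70.  130.  -27.   13. -116.] wr [384. -12. 4
[... 5820 characters left out ...]
wr [588. 424. 260.]
   grip [-45.  68.  46.  92.  20.  75. -39.] el [374. 318. 498.] wr [680. 162. 204.] pour err 0.0 [-72.  71.  59.  89.   2.  96. -79.] wr [588. 424. 260.]
   grip [-33.  59.  24.  91.  37.  85. -53.] el [408. 208. 563.] wr [680. 162. 204.] pour err 0.0 [-60.  59.  34.  88.  17. 100. -98.] wr [588. 424. 260.]
   grip [-26.  57.  13.  90.  43.  90. -58.] el [422. 153. 576.] wr [680. 162. 204.] pour err 0.0 [ -53.   55.   21.   87.   22.  104. -106.] wr [588. 424. 260.]
side -1 th 75 flip -1 phi 48 az front 143.0 roll 0.08
   grip [-25.  57.  13.  90.  43.  90. 121.] el [423. 149. 577.] wr [680. 162. 204.] pour err 0.0 [-52.  55.  20.  87.  23. 104.  73.] wr [588. 424. 260.]
```

```bash
cat > go.py <<'E'
import sys
from h import *
# usage: go.py x y z  (TCP target) -> tool-axis units
s=manip.observe();R=np.array(s["tool_rot"]);p=np.array(s["ee_pos"])
d=np.array([float(a) for a in sys.argv[1:4]])-p
print("units",(R.T@d/40).round(2),"dist",np.linalg.norm(d).round(),"rows",np.linalg.norm(d)/62.5)
E
python3 go.py -230 -620 420
```

```text
units [-11.82 -12.17  -1.42] dist 681.0 rows 10.894908637965232
```

```bash
python3 -m creep '-1.1 -1.1 -0.1 0;-2.2 -2.2 -0.3 0;-3.3 -3.3 -0.4 0;-4.4 -4.4 -0.5 0;-5.4 -5.4 -0.6 0;-6.5 -6.6 -0.8 0;-7.6 -7.7 -0.9 0;-8.7 -8.8 -1 0;-9.8 -10 -1.1 0;-10.9 -11.1 -1.3 0;-11.8 -12.1 -1.4 0;-11.8 -12.1 -1.4 0' >/dev/null;python3 st.py; python3 go.py -230 -620 420
```

```text
t 4.85 q [ 66.17  29.52  73.17  80.07 -39.9   86.28  76.25] qv 29.968244799211494
p [-231.4  -619.94  419.3 ] r 661.7211508782176 tool z [ 0.09 -0.2  -0.98] tilt 12.5 ydir -60.6 F [-0.68 -0.54  0.09] op 85.5
[[0.874, 0.479, 0.085], [0.486, -0.851, -0.199], [-0.023, 0.215, -0.976]]
units [ 0.03  0.02 -0.01] dist 2.0 rows 0.02506886396198523
```

```bash
python3 -m creep '0 0.3 -1.5 0;0 0.6 -3 0;0 1 -4.5 0;-0.1 1.3 -6 0;-0.1 1.6 -7.5 0;-0.2 2 -9 0;-0.2 2.3 -10.5 0;-0.2 2.6 -12 0' >/dev/null;python3 st.py
```

```text
t 5.85 q [111.2   18.8   -1.48  42.37  -8.77 106.13  45.59] qv 15.838773149907672
p [-217.92 -604.79  669.21] r 642.8560047144226 tool z [ 0.07 -0.25 -0.96] tilt 15.33 ydir -60.4 F [0.02 0.26 0.47] op 85.6
[[0.876, 0.477, 0.073], [0.479, -0.84, -0.254], [-0.06, 0.257, -0.964]]
```

```bash
for i in 1 2; do python3 -m creep '0 0 -6 0;0 0 -12 0' >/dev/null;python3 st.py|head -2; done; for i in 1 2; do python3 -m creep '0 6 -6 0;0 8 -8 0' >/dev/null;python3 st.py|head -2; done
```

```text
t 6.1 q [116.42  13.5   -7.3   43.94  -7.53 106.14  45.17] qv 19.008198099430142
p [-214.05 -559.86  714.31] r 599.381994943107 tool z [ 0.05 -0.32 -0.95] tilt 18.64 ydir -60.3 F [-0.36  0.67  0.25] op 85.8
t 6.35 q [123.36   8.67 -13.63  45.14  -7.47 106.14  45.24] qv 31.59016277878824
p [-208.1  -515.28  754.77] r 555.7192258219858 tool z [ 0.03 -0.38 -0.93] tilt 22.13 ydir -60.0 F [-0.5  -0.16 -0.12] op 85.1
t 6.6 q [107.34   8.92  -1.01  40.23  -8.09 106.13  40.29] qv 59.766235034581875
p [-162.34 -545.23  791.46] r 568.8834987874128 tool z [ 0.02 -0.43 -0.9 ] tilt 25.75 ydir -59.7 F [ 1.27 -1.39 -0.87] op 85.2
t 6.85 q [ 93.26   9.45  10.24  35.54  -8.67 106.14  35.99] qv 48.03437296056666
p [-115.36 -566.52  826.54] r 578.1500311268559 tool z [ 0.01 -0.49 -0.87] tilt 29.48 ydir -59.0 F [ 0.08 -0.79  0.64] op 84.9
```

```bash
python3 -c "
from h import *
R=np.array(manip.observe()['tool_rot']);print(R.T@np.array([-.7,-.1,.7])*8, R.T@np.array([0,0,1.])*8)"
```

```text
[-6.54  0.48 -4.51] [-1.78  3.51 -6.96]
```

```bash
for i in 1 2 3; do python3 -m creep '-6.5 0.5 -4.5 0;-6.5 0.5 -4.5 0' >/dev/null;python3 st.py|head -2; done
```

```text
t 7.1 q [109.51  12.48  -0.12  29.81 -10.36 106.13  41.37] qv 57.11254774938224
p [-187.63 -569.25  844.84] r 599.3764050143028 tool z [-0.01 -0.54 -0.84] tilt 32.72 ydir -58.0 F [-0.47 -0.04 -0.01] op 85.3
t 7.35 q [120.86  15.52  -5.63  24.45 -12.39 106.14  46.11] qv 36.68645876255293
p [-258.02 -563.29  860.99] r 619.5744523842835 tool z [-0.03 -0.59 -0.81] tilt 35.97 ydir -57.2 F [ 0.04 -0.98 -0.64] op 85.7
t 7.6 q [128.77  18.28  -7.74  19.56 -15.12 106.14  50.1 ] qv 29.001867849910116
p [-319.29 -551.03  875.81] r 636.8463330675969 tool z [-0.05 -0.63 -0.78] tilt 39.14 ydir -56.3 F [-0.4  -0.38 -0.22] op 85.3
```

```bash
python3 -c "
from h import *
R=np.array(manip.observe()['tool_rot']);print(R.T@np.array([-.6,.5,.6])*8)"
```

```text
[-4.48 -2.47 -5.99]
```

```bash
for i in 1 2 3; do python3 -m creep '-4.5 -2.5 -6 0;-4.5 -2.5 -6 0' >/dev/null;python3 st.py|head -2; done
```

```text
t 7.85 q [145.48  17.2  -21.21  20.4  -14.23 106.14  55.03] qv 67.03929972670079
p [-375.44 -483.43  891.36] r 612.0969474710773 tool z [-0.08 -0.66 -0.75] tilt 41.62 ydir -55.6 F [-0.28  0.51  0.35] op 85.2
t 8.1 q [161.74  17.57 -34.26  20.53 -13.4  106.14  59.76] qv 62.31306887316453
p [-425.91 -416.77  902.61] r 595.8966685121475 tool z [-0.1  -0.69 -0.72] tilt 44.21 ydir -54.8 F [-0.45  0.03  0.6 ] op 85.7
t 8.35 q [169.08  17.45 -25.81  21.02 -25.6  106.14  66.89] qv 123.8179356255181
p [-467.77 -358.55  910.91] r 589.3777947835141 tool z [-0.13 -0.72 -0.68] tilt 47.07 ydir -53.4 F [-0.3   0.36 -1.1 ] op 85.9
```

```bash
python3 -c "
from h import *
R=np.array(manip.observe()['tool_rot']);print(R.T@np.array([-.4,.7,.6])*8)"
```

```text
[-3.45 -2.33 -6.88]
```

```bash
for i in 1 2 3; do python3 -m creep '-3.5 -2.3 -7 0;-3.5 -2.3 -7 0' >/dev/null;python3 st.py|head -2; done
```

```text
t 8.6 q [168.98  14.88  -0.98  25.64 -45.65 106.14  75.94] qv 67.27708594007906
p [-495.13 -298.88  917.62] r 578.3430343034734 tool z [-0.18 -0.74 -0.65] tilt 49.87 ydir -52.9 F [ 1.06 -0.83 -0.14] op 85.2
t 8.85 q [168.97  13.33  13.91  29.68 -56.51 106.14  82.65] qv 39.40609920236565
p [-515.21 -246.96  923.72] r 571.3361768354123 tool z [-0.23 -0.76 -0.61] tilt 52.62 ydir -52.6 F [ 0.46 -0.86 -0.51] op 85.2
t 9.1 q [168.97  11.02  21.12  33.63 -59.21 106.14  87.06] qv 18.999615717046897
p [-518.22 -203.16  924.8 ] r 556.6176181656377 tool z [-0.29 -0.75 -0.6 ] tilt 53.35 ydir -54.1 F [ 0.24 -0.66 -0.16] op 85.3
```

```bash
cat > sim.py <<'E'
from kin import *
s=manip.observe();q=np.array(s["joint_positions"]);R=np.array(s["tool_rot"]);p=np.array(s["ee_pos"])
Rm,pm,_,_=FK(q);print("model err",pm-p,np.abs(Rm-R).max())
Rt0=R.copy();t=R[:,2]
# horizontal tool-y target
yh=np.cross(t,[0,0,1]);yh/=np.linalg.norm(yh);print("yh az",np.degrees(np.arctan2(yh[1],yh[0])))
for sg in(1,-1):
    y=yh*sg;ph=np.degrees(np.arctan2(R[:,0]@-y,R[:,1]@y));print("twist",sg,ph,ph/6)
def path(q,R,wps,tw,verbose=1):
    # wps list of positions, tw list of twist at each
    p=FK(q)[1];cur=0
    for w,a in zip(wps,tw):
        w=np.array(w,float);n=int(max(np.linalg.norm(w-p)/60,abs(a-cur)/10))+1
        for i in range(1,n+1):
            q,ep,eo=IK(twist(R,cur+(a-cur)*i/n),p+(w-p)*i/n,q,reg=.01)
        print(w,a,"q",q.round(),"err",round(ep,1),round(eo,1),"el",FK(q)[2].round(),"wr",FK(q)[3].round());p=w;cur=a
    return q
if __name__=="__main__":
    import sys
    for tws in((0,)*6,):
        path(q,Rt0,[(-300,-500,800),(50,-600,700),(400,-450,600),(650,-100,500),(620,30,300)],[0,0,0,0,0])
        for sg in(1,-1):
            y=yh*sg;ph=np.degrees(np.arctan2(R[:,0]@-y,R[:,1]@y));path(q,Rt0,[(-300,-500,800),(50,-600,700),(400,-450,600),(650,-100,500),(620,30,300),H+t*(18.7-0)],[0,0,ph/2,ph,ph,ph])
E
python3 sim.py
```

```text
model err [-0.03 -0.03  0.05] 2.220446049250313e-16
yh az 158.67580653919458
twist 1 132.85702264321802 22.142837107203004
twist -1 -47.142977356782 -7.857162892797
[-300. -500.  800.] 0 q [148. -10. -20.  73. -18.  64.  59.] err 0.0 0.0 el [ 49.  85. 811.] wr [-198. -238. 1009.]
[  50. -600.  700.] 0 q [147. -15. -64.  83.  16.  58.   7.] err 0.1 0.0 el [ 79.  96. 805.] wr [ 152. -338.  909.]
[ 400. -450.  600.] 0 q [121. -16. -83.  91.  33.  67. -35.] err 46.0 11.0 el [ 39. 125. 803.] wr [ 395. -154.  811.]
[ 650. -100.  500.] 0 q [ 86. -16. -83.  96.  26.  68. -60.] err 146.2 34.7 el [-41. 125. 803.] wr [409.  93. 771.]
[620.  30. 300.] 0 q [ 74. -16. -83. 111.  19.  59. -75.] err 179.1 39.9 el [-66. 113. 803.] wr [362. 140. 657.]
[-300. -500.  800.] 0 q [148. -10. -20.  73. -18.  64.  59.] err 0.0 0.0 el [ 49.  85. 811.] wr [-198. -238. 1009.]
[  50. -600.  700.] 0 q [147. -15. -64.  83.  16.  58.   7.] err 0.1 0.0 el [ 79.  96. 805.] wr [ 152. -338.  909.]
[ 400. -450.  600.] 66.42851132160901 q [ 121.  -16.  -83.   91.   33.   67. -102.] err 46.0 11.0 el [ 39. 125. 803.] wr [ 3
[... 500 characters left out ...]
 err 0.0 0.0 el [ 49.  85. 811.] wr [-198. -238. 1009.]
[  50. -600.  700.] 0 q [147. -15. -64.  83.  16.  58.   7.] err 0.1 0.0 el [ 79.  96. 805.] wr [ 152. -338.  909.]
[ 400. -450.  600.] -23.571488678391 q [121. -16. -83.  91.  33.  67. -12.] err 46.0 11.0 el [ 39. 125. 803.] wr [ 395. -154.  811.]
[ 650. -100.  500.] -47.142977356782 q [ 86. -16. -83.  96.  26.  68. -13.] err 146.2 34.7 el [-41. 125. 803.] wr [409.  93. 771.]
[620.  30. 300.] -47.142977356782 q [ 74. -16. -83. 111.  19.  59. -28.] err 179.1 39.9 el [-66. 113. 803.] wr [362. 140. 657.]
[ 561.04 -152.28  106.84] -47.142977356782 q [ 11.  51. -37.  93.  60.  99. -70.] err 0.2 0.1 el [ 407. -121.  610.] wr [663. 109. 316.]
```

```bash
cat > sim2.py <<'E'
from sim import *
t=R[:,2]
W=[(-500,-300,900),(-250,-450,800),(100,-500,750),(450,-400,700),(650,-150,600),(680,60,480)]
W=[np.array(w)+350.55*t for w in W]
for sg,ph in((1,132.9),(-1,-47.1)):
    for a in([0,0,0,0,0,0],[0,0,ph/3,ph*2/3,ph,ph]):
        qq=path(q,Rt0,W+[H-80*t,H+18.7*t],a+[a[-1] or 0]*2)
E
python3 sim2.py | grep -v model
```

```text
yh az 158.67580653919458
twist 1 132.85702264321802 22.142837107203004
twist -1 -47.142977356782 -7.857162892797
[-602.27 -561.98  690.74] 0 q [139.  15.   8.  62. -34.  59.  83.] err 0.0 0.0 el [-134.  -53.  800.] wr [-500. -300.  900.]
[-352.27 -711.98  590.74] 0 q [113.   6.   1.  85.  -4.  35.  47.] err 0.0 0.0 el [-67. -36. 814.] wr [-250. -450.  800.]
[  -2.27 -761.98  540.74] 0 q [ 83.   7. -11.  91.  47.  46. -18.] err 0.0 0.0 el [-39. -74. 813.] wr [ 100. -500.  750.]
[ 347.73 -661.98  490.74] 0 q [ 53.  19. -22.  84.  62.  76. -50.] err 0.0 0.0 el [  70. -170.  787.] wr [ 450. -400.  700.]
[ 547.73 -411.98  390.74] 0 q [ 27.  30. -27.  82.  62.  96. -76.] err 0.0 0.0 el [ 221. -164.  744.] wr [ 650. -150.  600.]
[ 577.73 -201.98  270.74] 0 q [ 11.  38. -31.  87.  56. 103. -99.] err 0.0 0.0 el [ 321. -108.  699.] wr [680.  60. 480.]
[589.84 -78.51 165.76] 0 q [   1.   48.  -31.   85.   52.  103. -112.] err 0.0 0.0 el [403. -49. 634.] wr [692. 183. 375.]
[ 561.04 -152.28  106.84] 0 q [   6.   49.  -30.   93.   56.   95. -115.] err 0.0 0.0 el [402. -89. 627.] wr [663. 110. 316
[... 2380 characters left out ...]
-3.] err 0.0 0.0 el [-40. -74. 813.] wr [ 100. -500.  750.]
[ 347.73 -661.98  490.74] -31.400000000000002 q [ 54.  19. -23.  84.  62.  76. -19.] err 0.0 0.0 el [  68. -174.  786.] wr [ 450. -400.  700.]
[ 547.73 -411.98  390.74] -47.1 q [ 29.  30. -30.  82.  63.  97. -29.] err 0.0 0.0 el [ 221. -172.  741.] wr [ 650. -150.  600.]
[ 577.73 -201.98  270.74] -47.1 q [ 12.  38. -33.  87.  57. 104. -52.] err 0.0 0.0 el [ 323. -116.  695.] wr [680.  60. 480.]
[589.84 -78.51 165.76] -47.1 q [  2.  49. -34.  85.  53. 104. -66.] err 0.0 0.0 el [405. -57. 629.] wr [692. 183. 375.]
[ 561.04 -152.28  106.84] -47.1 q [  7.  50. -32.  93.  57.  96. -68.] err 0.0 0.0 el [403. -98. 622.] wr [663. 110. 316.]
```

```bash
cat > wp.py <<'E'
import sys
from h import *
# wp.py x,y,z[,twistdeg] ... -> tool-axis units from present pose
s=manip.observe();R=np.array(s["tool_rot"]);p=np.array(s["ee_pos"]);l=p
for a in sys.argv[1:]:
    v=[float(x) for x in a.split(',')];w=np.array(v[:3]);tw=v[3] if len(v)>3 else 0
    print((R.T@(w-p)/40).round(2),round(tw/6,2),"rows",round(np.linalg.norm(w-l)/60,1));l=w
E
python3 wp.py -600,-560,700 -350,-710,600
```

```text
[ 0.37  1.57 10.62] 0.0 rows 7.2
[ 6.51  5.52 13.09] 0.0 rows 5.1
```

```bash
python3 -m creep '0 0.2 1.4 0;0.1 0.4 2.8 0;0.1 0.6 4.2 0;0.2 0.8 5.7 0;0.3 1.1 7.2 0;0.3 1.3 8.7 0;0.4 1.5 10.2 0;1.5 2.3 11 0;2.7 3 11.5 0;4 3.8 12 0;5.2 4.7 12.5 0;6.5 5.5 13 0' >/dev/null; python3 st.py;  python3 wp.py 0,-760,540 350,-660,490,-20
```

```text
t 10.6 q [111.48   5.63   2.92  84.79  -4.21  36.31  47.68] qv 82.06570710526725
p [-353.69 -703.95  602.83] r 787.8065422763033 tool z [-0.29 -0.75 -0.6 ] tilt 53.38 ydir -54.3 F [-1.07  1.04 -0.55] op 85.3
[[0.831, 0.472, -0.294], [0.108, -0.656, -0.747], [-0.545, 0.589, -0.597]]
[ 8.06  4.16 -0.62] 0.0 rows 6.1
[16.28  5.92 -4.31] -3.33 rows 6.1
```

```bash
python3 -m creep '1.3 0.7 -0.1 0;2.7 1.4 -0.2 0;4 2.1 -0.3 0;5.4 2.8 -0.4 0;6.7 3.5 -0.5 0;8.1 4.2 -0.6 0;9.4 4.5 -1.2 -0.5;10.8 4.8 -1.8 -1;12.2 5.1 -2.5 -1.5;13.6 5.4 -3.1 -2;15 5.7 -3.7 -2.6;16.3 5.9 -4.3 -3.3' >/dev/null; python3 st.py;  python3 wp.py 550,-410,390,-27 578,-202,290,-27
```

```text
t 12.1 q [ 53.33  19.19 -22.65  83.62  62.13  76.48 -31.26] qv 37.9260766452544
p [ 349.74 -659.46  487.91] r 746.4635227737698 tool z [-0.3  -0.74 -0.6 ] tilt 53.37 ydir -38.8 F [-0.07 -1.33  0.42] op 85.4
[[0.62, 0.726, -0.298], [0.324, -0.583, -0.745], [-0.715, 0.365, -0.597]]
[ 6.87 -0.9  -4.68] -4.5 rows 5.6
[10.78 -4.34 -7.27] -4.5 rows 3.9
```

```bash
python3 -m creep '1.1 -0.2 -0.8 -0.7;2.3 -0.3 -1.6 -1.5;3.4 -0.4 -2.3 -2.2;4.6 -0.6 -3.1 -3;5.7 -0.8 -3.9 -3.8;6.9 -0.9 -4.7 -4.5;7.9 -1.8 -5.3 -4.5;8.9 -2.7 -6 -4.5;9.8 -3.5 -6.6 -4.5;10.8 -4.3 -7.3 -4.5;10.8 -4.3 -7.3 -4.5' >/dev/null; python3 st.py
```

```text
t 13.475 q [ 10.27  37.36 -30.78  85.36  55.25 104.35 -50.35] qv 4.167964364210214
p [ 579.77 -197.24  287.86] r 612.4014084313068 tool z [-0.3  -0.75 -0.59] tilt 53.49 ydir -21.6 F [ 0.44 -0.44  0.19] op 85.2
[[0.214, 0.93, -0.298], [0.555, -0.367, -0.746], [-0.804, -0.006, -0.595]]
```

```bash
python3 wp.py 590,-70,200 585.5,-89.5,163.4
```

```text
[ 3.59 -0.92 -1.14] 0.0 rows 2.6
[ 4.03 -0.84 -0.2 ] 0.0 rows 0.7
```

```bash
python3 - <<'E'
from kin import *
q=np.array(manip.observe()["joint_positions"]);R=np.array(manip.observe()["tool_rot"])
for p in((590,-70,200),(585.5,-89.5,163.4),(558.6,-156.6,109.9)):
    q,ep,eo=IK(R,np.array(p,float),q,.01);print(q,ep,eo)
E
```

```text
[ -1.1   45.62 -29.87  83.38  50.52 105.19 -62.58] 0.024941939269210366 0.008427837092840978
[  0.27  47.3  -29.34  85.91  51.67 101.73 -64.33] 0.00822366284376835 0.0021774279457278723
[  5.34  48.22 -28.02  93.27  55.06  94.12 -66.62] 0.020527879285035605 0.00606818053363987
```

```bash
python3 -m creep '1.3 -0.3 -0.1 0;2.7 -0.6 -0.2 0;4 -0.8 -0.2 0;4 -0.8 -0.2 0' >/dev/null; python3 st.py; python3 - <<'E'
from h import *
for n in("side","top"): cv2.imwrite(f"pics/{n}1.png",manip.read_camera(n)[:,:,::-1])
t=cv2.imread("pics/top1.png")[:,:,::-1];s=cv2.imread("pics/side1.png")[:,:,::-1]
crop("top",t,190,130,330,270,4,"pics/tc1.png");crop("side",s,210,120,340,260,4,"pics/sc1.png")
E
```

```text
t 13.975 q [  1.42  48.17 -31.37  85.76  52.75 102.88 -64.84] qv 3.6858756544282736
p [585.05 -89.79 160.86] r 591.9023779301481 tool z [-0.3  -0.75 -0.59] tilt 53.79 ydir -21.4 F [ 0.05 -0.72 -0.37] op 85.2
[[0.207, 0.931, -0.302], [0.554, -0.366, -0.748], [-0.807, -0.012, -0.591]]
```

View pics/sc1.png

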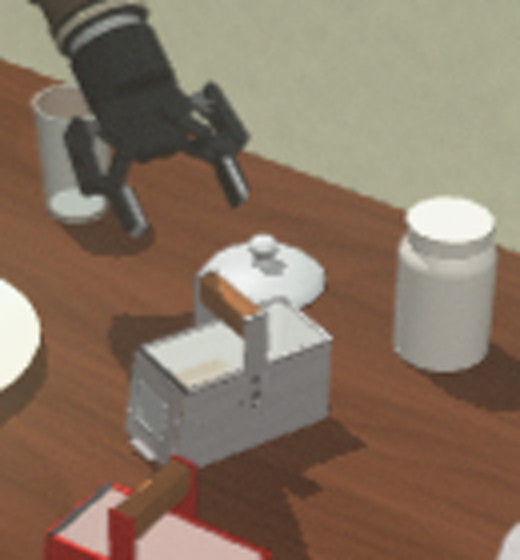

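View pics/tc1.png

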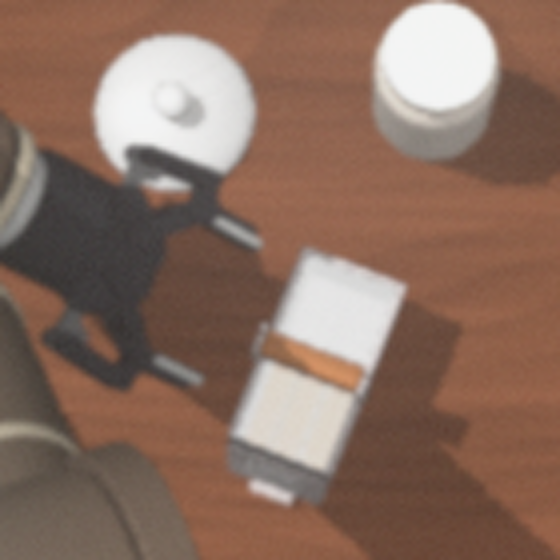

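```bash
python3 - <<'E'
from h import *
p=np.array(manip.observe()["ee_pos"])
a=(proj("top",p)-[190,130])*4;print("tcp pre top",a,"side",(proj("side",p)-[210,120])*4)
for c in([566,-138,131],[566,-138,118],[562.5,-138,131]):print((proj("top",np.array(c))-[190,130])*4,(proj("side",np.array(c))-[210,120])*4)
E
```

```text
tcp pre top [238.24 318.18] side [201.21 227.28]
[310.58 358.85] [231.44 292.87]
[310.91 361.47] [231.27 306.59]
[310.43 364.22] [228.78 294.8 ]
```

```bash
python3 wp.py 558.3,-156.6,110.5
```

```text
[ 0.05 -0.05  2.21] 0.0 rows 1.5
```

```bash
python3 -m creep '0 0 0.8 0;0 0 1.5 0;0.1 0 2.2 0;0.1 0 2.2 0' >/dev/null; python3 st.py;python3 - <<'E'
from h import *
for n in("side","top"): cv2.imwrite(f"pics/{n}2.png",manip.read_camera(n)[:,:,::-1])
t=cv2.imread("pics/top2.png")[:,:,::-1];s=cv2.imread("pics/side2.png")[:,:,::-1]
a=cv2.resize(t[150:270,230:330],None,fx=4,fy=4,interpolation=2);b=cv2.resize(s[140:260,230:330],None,fx=4,fy=4,interpolation=2)
cv2.imwrite("pics/c2.png",np.hstack([a,b])[:,:,::-1])
E
```

```text
t 14.575 q [  6.75  49.04 -29.95  92.74  56.2   95.72 -67.22] qv 2.9089132507172035
p [ 559.54 -160.05  110.53] r 581.9807872263024 tool z [-0.3  -0.75 -0.59] tilt 53.94 ydir -22.0 F [ 0.39 -0.19 -0.17] op 85.1
[[0.216, 0.927, -0.305], [0.547, -0.374, -0.749], [-0.808, -0.005, -0.589]]
```

View pics/c2.png

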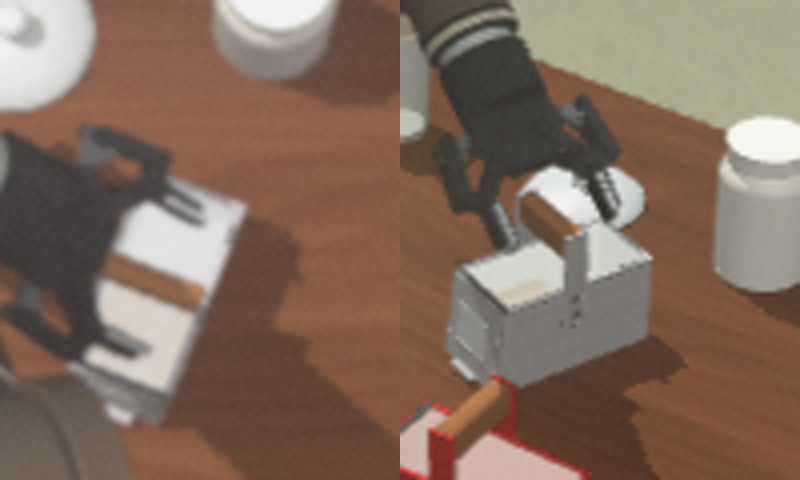

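```bash
python3 -m creep '0 0 -0.1 0;0 0 -0.1 0;0 0 -0.1 0;0 0 -0.1 0;0 0 -0.1 0;0 0 -0.1 0' 1 60 >/dev/null; python3 st.py;python3 -m creep '0 0 0 0;0 0 0 0' 1 110 >/dev/null; python3 st.py
```

```text
t 15.425 q [  6.41  48.95 -30.29  92.32  56.02  96.12 -67.14] qv 0.07238757257077001
p [ 562.38 -153.6   113.61] r 582.9817805663276 tool z [-0.3  -0.75 -0.59] tilt 53.74 ydir -21.8 F [-1.91  0.95  3.78] op 17.2
[[0.216, 0.929, -0.301], [0.55, -0.371, -0.748], [-0.806, -0.004, -0.591]]
t 15.675 q [  6.4   48.95 -30.28  92.32  56.01  96.12 -67.14] qv 0.0724803678320894
p [ 562.39 -153.54  113.68] r 582.9693833202468 tool z [-0.3  -0.75 -0.59] tilt 53.74 ydir -21.7 F [-0.73  2.17  3.29] op 16.6
[[0.216, 0.929, -0.301], [0.55, -0.371, -0.748], [-0.806, -0.004, -0.591]]
```

```bash
cat > pour.py <<'E'
from kin import *
s=manip.observe();q=np.array(s["joint_positions"]);R=np.array(s["tool_rot"]);p=np.array(s["ee_pos"])
# caddy in tool frame at the grasp (upright): saved once
import os,json
if not os.path.exists("grasp.json"):
    psi=np.arctan2(R[1,1],R[0,1]);Rc=Ro.from_euler('z',psi).as_matrix()
    G=p-18.7*R[:,2];cx,cy=Rc[:,0],Rc[:,1]
    hm=np.array([566.,-138.,0]);o=cx*(G@cx)+cy*(hm@cy);o[2]=0
    json.dump(dict(RcT=(R.T@Rc).tolist(),oT=(R.T@(o-p)).tolist()),open("grasp.json","w"));print("origin",o,"psi",np.degrees(psi),"G",G)
g=json.load(open("grasp.json"));RcT=np.array(g["RcT"]);oT=np.array(g["oT"])
lipT=oT+RcT@[-75,0,2]
def caddy(R,p): return R@RcT,p+R@oT
def tilt(Rc): return np.degrees(np.arccos(Rc[2,2]))
if __name__=="__main__":
    Rc,o=caddy(R,p);print("caddy now o",o,"tilt",tilt(Rc),"lip",p+R@lipT)
    PL=np.array([466.5,147.5,0])
    for phi in(50,55,60,65,70,75):
        Rq=Rc=twist(R,phi)@RcT;f=-Rc[:,0].copy();f[2]=0;f/=np.linalg.norm(f)
        print(phi,"tilt",tilt(Rc).round(1),"pitch",np.degrees(np.arcsin(Rc[2,0])).round(1),"roll",np.degrees(np.arcsin(Rc[2,1])).round(1),"front az",np.degrees(np.arctan2(f[1],f[0])).round(),"lip@",(PL-50*f).round())
E
python3 pour.py
```

```text
origin [ 568.27 -138.91    0.  ] psi -21.74967017489032 G [ 568.01 -139.56  124.74]
caddy now o [ 568.27 -138.91    0.  ] tilt 8.537736462515939e-07 lip [ 498.61 -111.11    2.  ]
50 tilt 39.8 pitch 38.2 roll 9.7 front az 123.0 lip@ [494. 106.   0.]
55 tilt 43.7 pitch 41.4 roll 11.6 front az 118.0 lip@ [490. 103.   0.]
60 tilt 47.6 pitch 44.3 roll 13.7 front az 113.0 lip@ [486. 101.   0.]
65 tilt 51.3 pitch 47.0 roll 15.9 front az 107.0 lip@ [481. 100.   0.]
70 tilt 55.1 pitch 49.3 roll 18.2 front az 100.0 lip@ [475.  98.   0.]
75 tilt 58.8 pitch 51.2 roll 20.6 front az 93.0 lip@ [469.  98.   0.]
```

```bash
python3 go.py 562.4 -153.5 180
```

```text
units [-1.34 -0.01 -0.98] dist 66.0 rows 1.0610910762744192
```

```bash
python3 -m creep '-0.3 0 -0.2 0;-0.7 0 -0.5 0;-1 0 -0.7 0;-1.3 0 -1 0;-1.3 0 -1 0' >/dev/null; python3 st.py;python3 - <<'E'
from h import *
for n in("side","top"): cv2.imwrite(f"pics/{n}3.png",manip.read_camera(n)[:,:,::-1])
t=cv2.imread("pics/top3.png")[:,:,::-1];s=cv2.imread("pics/side3.png")[:,:,::-1]
a=cv2.resize(t[150:270,230:330],None,fx=4,fy=4,interpolation=2);b=cv2.resize(s[140:260,230:330],None,fx=4,fy=4,interpolation=2)
cv2.imwrite("pics/c3.png",np.hstack([a,b])[:,:,::-1])
E
```

```text
t 16.3 q [  6.83  43.85 -31.23  90.96  54.35  99.84 -62.69] qv 1.5637767803282847
p [ 563.91 -151.76  180.96] r 583.9742266970529 tool z [-0.3  -0.75 -0.59] tilt 53.65 ydir -21.7 F [ 0.95  0.15 -3.86] op 16.3
[[0.219, 0.929, -0.299], [0.551, -0.37, -0.748], [-0.805, -0.001, -0.593]]
```

View pics/c3.png

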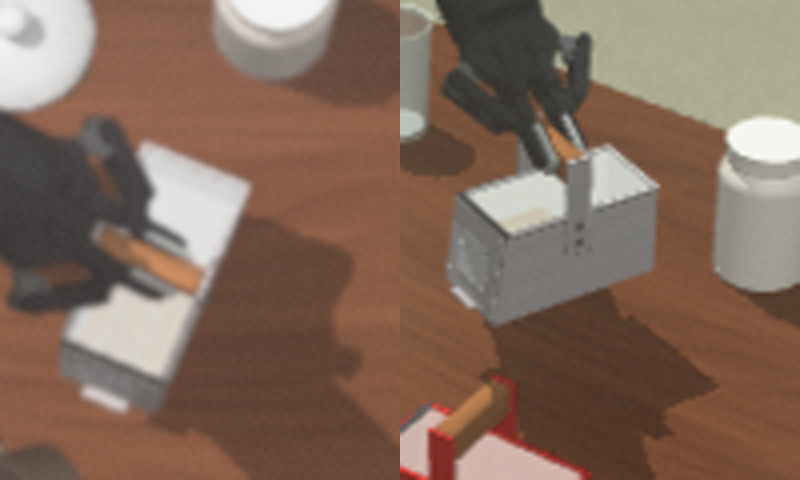

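```bash
cat > plan.py <<'E'
from pour import *
import sys
L=np.array([486.,101.,42.])
print("now",caddy(R,p)[1],p+R@lipT)
qq=q
for phi in [float(a) for a in sys.argv[1:]]:
    R2=twist(R,phi);p2=L-R2@lipT
    qq,ep,eo=IK(R2,p2,qq,.01)
    print(phi,"units",(R.T@(p2-p)/40).round(2),round(phi/6,2),"tcp",p2.round(),"tilt",tilt(R2@RcT).round(1),"q",qq.round(),round(ep,1),round(eo,1),"wr",FK(qq)[3].round())
E
python3 plan.py 0 10 20 30 40 50 60
```

```text
now [ 569.11 -137.47   65.59] [ 499.45 -109.69   67.57]
0.0 units [ 3.34 -2.26 -3.46] 0.0 tcp [550.  59. 154.] tilt 0.0 q [-13.  49. -27.  83.  42. 105. -73.] 0.1 0.0 wr [655. 321. 361.]
10.0 units [ 3.06 -2.72 -3.46] 1.67 tcp [530.  59. 163.] tilt 8.1 q [-15.  47. -26.  86.  40. 104. -83.] 0.0 0.0 wr [636. 321. 370.]
20.0 units [ 2.86 -3.23 -3.46] 3.33 tcp [510.  62. 170.] tilt 16.1 q [-16.  45. -24.  89.  38. 103. -94.] 0.0 0.0 wr [615. 324. 377.]
30.0 units [ 2.75 -3.76 -3.46] 5.0 tcp [489.  68. 173.] tilt 24.1 q [ -18.   43.  -23.   91.   36.  102. -104.] 0.0 0.0 wr [594. 330. 381.]
40.0 units [ 2.73 -4.3  -3.46] 6.67 tcp [469.  75. 174.] tilt 32.0 q [ -21.   41.  -21.   94.   34.  100. -115.] 0.0 0.0 wr [574. 337. 381.]
50.0 units [ 2.81 -4.83 -3.46] 8.33 tcp [449.  85. 171.] tilt 39.9 q [ -23.   40.  -19.   95.   32.   99. -126.] 0.0 0.0 wr [555. 347. 379.]
60.0 units [ 2.98 -5.35 -3.46] 10.0 tcp [432.  96. 166.] tilt 47.6 q [ -26.   40.  -18.   97.   30.   98. -137.] 0.0 0.0 wr [537. 358. 373.]
```

```bash
python3 -m creep '0.3 -0.3 -0.4 0.2;0.8 -0.8 -0.9 0.6;1.3 -1.3 -1.5 1.2;1.7 -1.9 -2.1 1.8;2.1 -2.4 -2.6 2.4;2.5 -2.9 -3.1 2.9;2.8 -3.2 -3.4 3.3;2.9 -3.2 -3.4 3.3' >/dev/null; python3 st.py; python3 - <<'E'
from h import *
for n in("side","top"): cv2.imwrite(f"pics/{n}4.png",manip.read_camera(n)[:,:,::-1])
t=cv2.imread("pics/top4.png")[:,:,::-1];s=cv2.imread("pics/side4.png")[:,:,::-1]
a=cv2.resize(t[180:310,110:230],None,fx=3.3,fy=3.3,interpolation=2);b=cv2.resize(s[130:260,140:260],None,fx=3.3,fy=3.3,interpolation=2)
cv2.imwrite("pics/c4.png",np.hstack([a,b])[:,:,::-1])
E
python3 plan.py 0 10 20 25 30 35 40
```

```text
t 17.4 q [-13.94  45.65 -28.15  88.6   39.86 104.11 -95.15] qv 2.9465948112758658
p [509.85  62.69 165.81] r 513.691525985939 tool z [-0.3  -0.75 -0.59] tilt 53.71 ydir -33.6 F [ 0.36 -0.85 -3.7 ] op 16.6
[[0.516, 0.803, -0.299], [0.395, -0.533, -0.749], [-0.76, 0.268, -0.592]]
now [546.49  58.96  56.95] [485.96  99.24  38.43]
0.0 units [-0.05  0.   -0.09] 0.0 tcp [510.  62. 169.] tilt 15.9 q [-14.  45. -28.  88.  40. 104. -95.] 0.0 0.0 wr [616. 325. 376.]
10.0 units [-0.34 -0.46 -0.09] 1.67 tcp [490.  68. 173.] tilt 23.9 q [ -16.   44.  -27.   91.   38.  103. -106.] 0.0 0.0 wr [595. 330. 380.]
20.0 units [-0.54 -0.96 -0.09] 3.33 tcp [469.  75. 174.] tilt 31.8 q [ -18.   42.  -25.   93.   35.  102. -117.] 0.0 0.0 wr [575. 338. 381.]
25.0 units [-0.6  -1.23 -0.09] 4.17 tcp [460.  80. 173.] tilt 35.8 q [ -19.   42.  -24.   94.   34.  101. -122.] 0.0 0.0 wr [565. 342. 380.]
30.0 units [-0.65 -1.49 -0.09] 5.0 tcp [450.  85. 172.] tilt 39.7 q [ -20.   41.  -23.   95.   33.  100. -128.] 0.0 0.0 wr [556. 347. 379.]
35.0 units [-0.67 -1.76 -0.09] 5.83 tcp [441.  90. 169.] tilt 43.5 q [ -22.   41.  -22.   96.   32.  100. -133.] 0.0 0.0 wr [546. 353. 376.]
40.0 units [-0.67 -2.04 -0.09] 6.67 tcp [432.  96. 166.] tilt 47.4 q [ -23.   41.  -22.   97.   31.   99. -139.] 0.0 0.0 wr [538. 358. 373.]
```

View pics/c4.png

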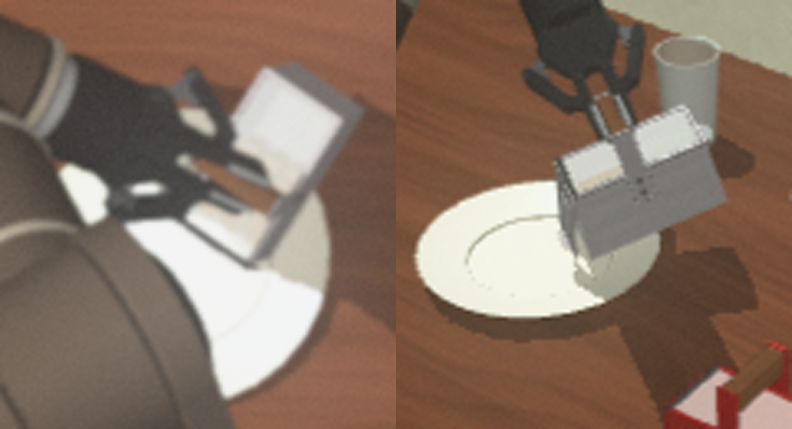

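```bash
python3 -m creep '-0.2 -0.2 -0.1 0.8;-0.3 -0.5 -0.1 1.7;-0.5 -0.8 -0.1 2.6;-0.6 -1.1 -0.1 3.5;-0.6 -1.3 -0.1 4.3;-0.7 -1.6 -0.1 5.2;-0.7 -1.8 -0.1 6;-0.7 -1.8 -0.1 6;-0.7 -1.8 -0.1 6;-0.7 -1.8 -0.1 6;-0.7 -1.8 -0.1 6' >/dev/null; python3 st.py; cat > look.py <<'E'
import sys
from h import *
k=sys.argv[1];u0,v0,u1,v1=[int(a) for a in sys.argv[2].split(',')];x0,y0,x1,y1=[int(a) for a in sys.argv[3].split(',')]
im={}
for n in("side","top"): im[n]=manip.read_camera(n);cv2.imwrite(f"pics/{n}{k}.png",im[n][:,:,::-1])
f=float(sys.argv[4])
a=cv2.resize(im["top"][v0:v1,u0:u1],None,fx=f,fy=f,interpolation=2);b=cv2.resize(im["side"][y0:y1,x0:x1],None,fx=f,fy=f,interpolation=2)
cv2.imwrite(f"pics/c{k}.png",np.hstack([a,b])[:,:,::-1])
E
python3 look.py 5 110,180,230,310 140,130,260,260 3.3
python3 plan.py 0
```

```text
t 18.875 q [ -21.86   40.6   -22.4    96.13   32.1    99.82 -134.22] qv 0.20825287912223922
p [439.53  90.56 170.19] r 448.76547025038553 tool z [-0.3  -0.75 -0.59] tilt 53.8 ydir -62.5 F [ 0.36 -0.1  -2.93] op 16.5
[[0.889, 0.345, -0.301], [0.003, -0.663, -0.749], [-0.458, 0.665, -0.591]]
now [513.01  49.96  92.08] [486.23 100.44  43.45]
0.0 units [ 0.01 -0.04  0.01] 0.0 tcp [439.  91. 169.] tilt 44.3 q [ -22.   41.  -22.   96.   32.  100. -134.] 0.0 0.0 wr [545. 354. 376.]
```

View pics/c5.png

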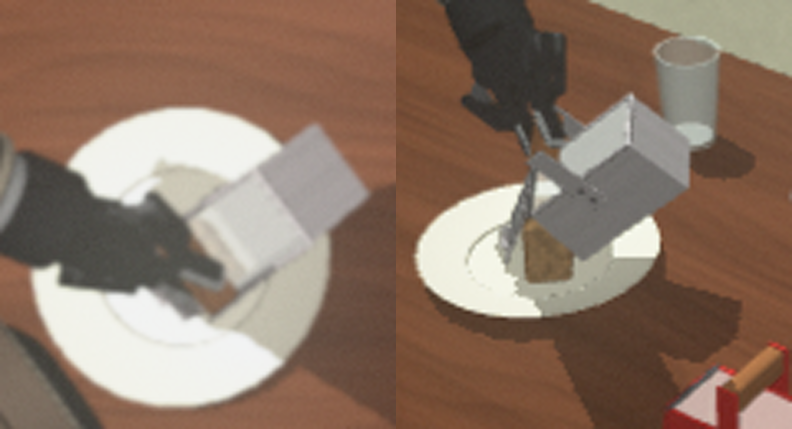

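```bash
python3 - <<'E'
from pour import *
Rc,o=caddy(R,p);b=Rc[:,0].copy();b[2]=0;b/=np.linalg.norm(b);print("back",b)
for d,dz,ph in((30,0,3),(60,3,4),(75,10,4)):
    L=p+R@lipT+b*d+[0,0,dz];R2=twist(R,ph);p2=L-R2@lipT;qq,ep,eo=IK(R2,p2,q,.01);print(d,(R.T@(p2-p)/40).round(2),ph/6,"lip",L,"tilt",tilt(R2@RcT),qq.round(),ep)
E
```

```text
back [ 0.46 -0.89  0.  ]
30 [0.21 0.43 0.39] 0.5 lip [500.04  73.8   43.45] tilt 46.59658956694585 [ -21.   40.  -21.   97.   33.   99. -135.] 0.003712192789441312
60 [0.45 0.99 0.75] 0.6666666666666666 lip [513.84  47.16  46.45] tilt 47.361237764637956 [ -19.   40.  -20.   97.   35.   98. -134.] 0.006592834816472417
75 [0.52 1.39 0.84] 0.6666666666666666 lip [520.74  33.85  53.45] tilt 47.361237764637956 [ -18.   39.  -20.   97.   36.   98. -133.] 0.008331014248916222
```

```bash
python3 -m creep '0.1 0.1 0.1 0.3;0.1 0.3 0.2 0.5;0.2 0.4 0.4 0.5;0.3 0.6 0.5 0.6;0.4 0.8 0.6 0.6;0.4 1 0.7 0.6;0.4 1 0.7 0.6;0.4 1 0.7 0.6' >/dev/null; python3 st.py;python3 look.py 6 110,180,230,310 140,130,260,260 3.3
```

```text
t 19.975 q [ -18.67   39.44  -20.38   97.32   34.71   97.97 -133.85] qv 0.3012549442261038
p [458.86  43.7  173.06] r 460.93257052691007 tool z [-0.3  -0.75 -0.59] tilt 53.77 ydir -66.5 F [-2.17  1.9   4.37] op 16.2
[[0.909, 0.289, -0.301], [-0.038, -0.662, -0.748], [-0.415, 0.692, -0.591]]
```

View pics/c6.png

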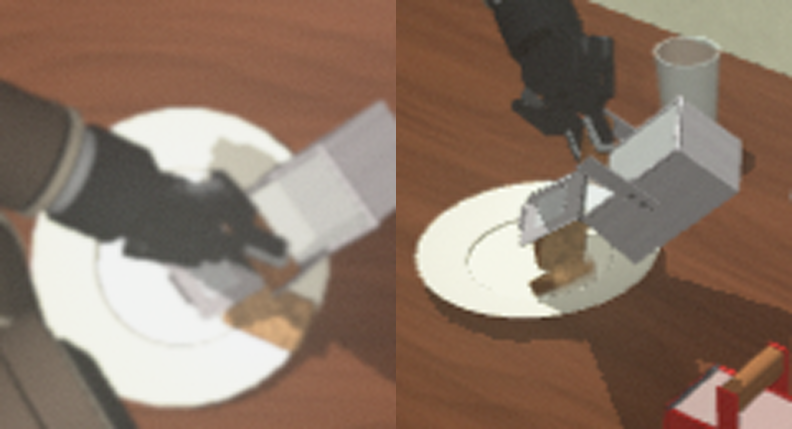

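```bash
python3 -m creep '-0.1 0.1 -0.1 0;-0.2 0.3 -0.2 0;-0.2 0.3 -0.2 0;-0.2 0.3 -0.2 0' >/dev/null; python3 st.py;python3 look.py 7 110,180,230,310 140,130,260,260 3.3
```

```text
t 20.575 q [ -18.51   38.04  -20.46   97.22   34.47   99.1  -132.94] qv 0.3420011463125661
p [457.54  42.02 189.2 ] r 459.4645102904738 tool z [-0.3  -0.75 -0.59] tilt 53.77 ydir -66.5 F [ 0.29 -0.43 -3.53] op 16.6
[[0.909, 0.288, -0.301], [-0.037, -0.662, -0.748], [-0.415, 0.692, -0.591]]
```

View pics/c7.png

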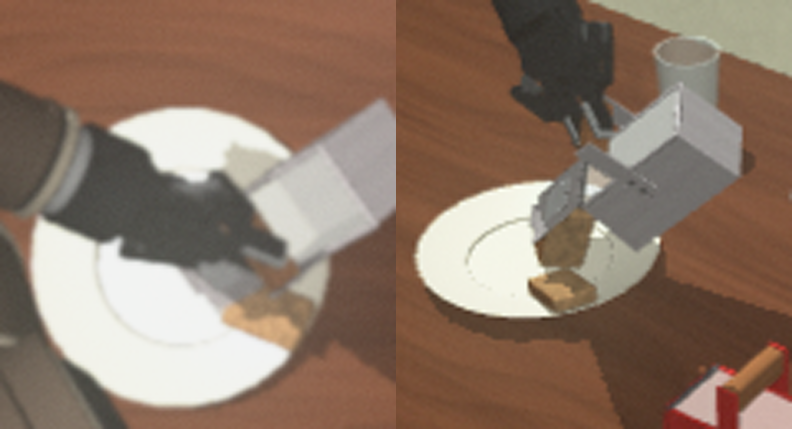

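```bash
python3 -m creep '0 0 0 0.4;0 0 0 0.6;0 0 0 0.6' >/dev/null; python3 st.py;python3 look.py 8 150,200,230,290 160,165,230,245 5
```

```text
t 21.05 q [ -19.06   37.94  -19.69   97.27   34.22   98.85 -136.21] qv 0.593164788559251
p [457.41  42.07 188.97] r 459.34509686169787 tool z [-0.3  -0.75 -0.59] tilt 53.8 ydir -70.6 F [ 0.42  0.08 -2.54] op 16.4
[[0.925, 0.232, -0.301], [-0.079, -0.658, -0.749], [-0.372, 0.716, -0.591]]Traceback (most recent call last):
  File "look.py", line 8, in <module>
    cv2.imwrite(f"pics/c{k}.png",np.hstack([a,b])[:,:,::-1])
                                 ~~~~~~~~~^^^^^^^
    return _nx.concatenate(arrs, 1, dtype=dtype, casting=casting)
           ~~~~~~~~~~~~~~~^^^^^^^^^^^^^^^^^^^^^^^^^^^^^^^^^^^^^^^
ValueError: all the input array dimensions except for the concatenation axis must match exactly, but along dimension 0, the array at index 0 has size 450 and the array at index 1 has size 400
```

```bash
python3 - <<'E'
import cv2,numpy as np
t=cv2.imread("pics/top8.png")[205:295,140:230];s=cv2.imread("pics/side8.png")[155:245,150:240]
cv2.imwrite("pics/c8.png",np.hstack([cv2.resize(x,None,fx=4.4,fy=4.4,interpolation=2) for x in(t,s)]))
E
```

```text
(no output)
```

View pics/c8.png

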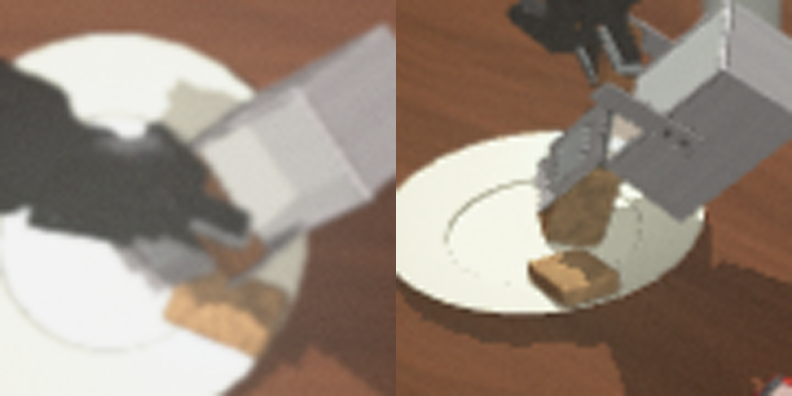

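```bash
python3 - <<'E'
from pour import *
print("lip",p+R@lipT,"tilt",tilt(caddy(R,p)[0]));Rc,o=caddy(R,p)
for a in(35,-35):print("lip corner",o+Rc@[-75,a,2],"side crop",(proj("side",o+Rc@[-75,a,2])-[150,155])*4.4+[396,0],"top",(proj("top",o+Rc@[-75,a,2])-[140,205])*4.4)
print("hinge",[((proj("side",o+Rc@[-64,a,80])-[150,155])*4.4+[396,0]).round() for a in(35,-35)])
for u,v in((545,235),(575,245),(605,240)):
    print(plane("side",150+(u-396)/4.4,155+v/4.4,6),plane("side",150+(u-396)/4.4,155+v/4.4,40))
print("rusk A mid",plane("top",140+215/4.4,205+305/4.4,25),"side",plane("side",150+(570-396)/4.4,155+265/4.4,25))
E
```

```text
lip [516.2   43.27  67.02] tilt 49.736388291110124
lip corner [543.84  62.77  75.99] side crop [686.72 152.79] top [233.11 104.59]
lip corner [488.56  23.76  58.04] side crop [677.89 222.19] top [297.04 198.87]
hinge [array([613.,  97.]), array([602., 167.])]
[467.25 145.98   6.  ] [434.05 109.47  40.  ]
[471.61 118.17   6.  ] [438.27  82.59  40.  ]
[490.64 104.48   6.  ] [456.65  69.37  40.  ]
rusk A mid [423.32  76.6   25.  ] side [431.82  83.13  25.  ]
```

```bash
python3 - <<'E'
from pour import *
Rc,o=caddy(R,p);b=Rc[:,0].copy();b[2]=0;b/=np.linalg.norm(b);print("back",b)
for d in([0,0,15],list(b*40+[0,0,15]),list(b*40+[0,0,25])):
    print((R.T@np.array(d)/40).round(2),IK(R,p+d,q,.01))
E
```

```text
back [ 0.33 -0.94  0.  ]
[-0.14  0.27 -0.22] (array([ -18.97,   36.82,  -19.8 ,   96.83,   34.03,  100.1 , -135.34]), np.float64(0.0026873751102005675), np.float64(0.0004864168208480084))
[0.24 0.97 0.39] (array([ -16.07,   36.25,  -18.75,   97.67,   36.34,   98.49, -132.56]), np.float64(0.007201584679128029), np.float64(0.0018000491238612693))
[0.15 1.15 0.24] (array([ -16.02,   35.51,  -18.8 ,   97.35,   36.22,   99.32, -131.94]), np.float64(0.008198884980601704), np.float64(0.0020094819607977825))
```

```bash
python3 -m creep '-0.1 0.1 -0.1 0;-0.1 0.3 -0.2 0;0 0.5 0 0;0.1 0.7 0.2 0;0.2 0.9 0.4 0;0.2 1 0.4 0;0.2 1 0.4 0' >/dev/null; python3 st.py;python3 look.py 9 140,205,230,295 150,155,240,245 4.4
```

```text
t 22.025 q [ -16.     36.    -18.72   97.89   36.29   98.46 -132.49] qv 0.5983086494943708
p [469.32   2.98 205.4 ] r 469.32845408829553 tool z [-0.3  -0.75 -0.59] tilt 53.78 ydir -70.6 F [-0.4   0.27 -3.8 ] op 16.6
[[0.925, 0.231, -0.301], [-0.079, -0.659, -0.748], [-0.372, 0.716, -0.591]]
```

View pics/c9.png

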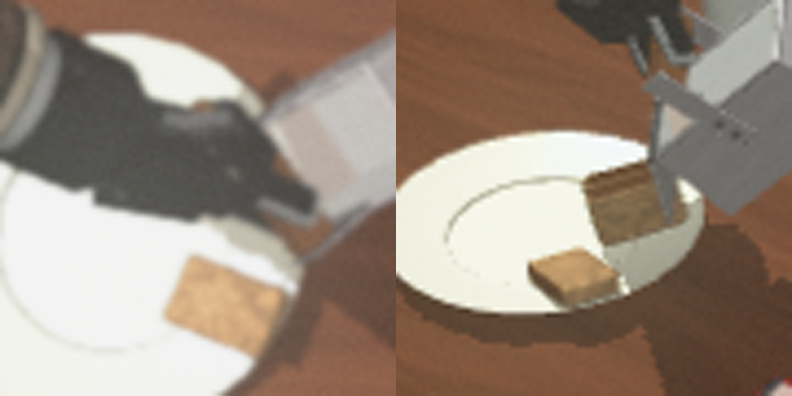

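```bash
python3 - <<'E'
from pour import *
print("lip",p+R@lipT,"tilt",tilt(caddy(R,p)[0]));Rc,o=caddy(R,p)
S=lambda u,v,z:plane("side",150+(u-396)/4.4,155+v/4.4,z).round()
print("bottom L",S(608,245,6),S(608,245,15),"bottom R",S(685,222,6),S(685,222,20),"top L",S(585,180,52),S(585,180,60),"mid",S(635,200,30))
for x in([-75,35,2],[-75,-35,2],[-64,35,80],[-64,-35,80],[75,-35,0],[75,35,0]):
    P=o+Rc@np.array(x,float);print(x,P.round(),((proj("side",P)-[150,155])*4.4+[396,0]).round(),((proj("top",P)-[140,205])*4.4).round())
E
```

```text
lip [528.03   4.85  83.22] tilt 49.716174695860445
bottom L [487.  98.   6.] [478.  89.  15.] bottom R [547.  72.   6.] [532.  58.  20.] top L [494. 124.  52.] [486. 116.  60.] mid [521.  99.  30.]
[-75, 35, 2] [556.  24.  92.] [734. 145.] [293.  84.]
[-75, -35, 2] [500. -15.  74.] [727. 215.] [358. 179.]
[-64, 35, 80] [514.  57. 151.] [661.  88.] [221. 142.]
[-64, -35, 80] [459.  18. 133.] [651. 158.] [288. 241.]
[75, -35, 0] [ 536. -114.  181.] [862. 116.] [517. 105.]
[75, 35, 0] [591. -75. 199.] [867.  45.] [449.   1.]
```

```bash
python3 - <<'E'
import cv2,numpy as np
t=cv2.imread("pics/top9.png")[215:265,190:240];s=cv2.imread("pics/side9.png")[150:210,185:255]
cv2.imwrite("pics/d9.png",np.hstack([cv2.resize(t,(400,400),interpolation=2),cv2.resize(s,(400,400),interpolation=2)]))
E
```

```text
(no output)
```

View pics/d9.png

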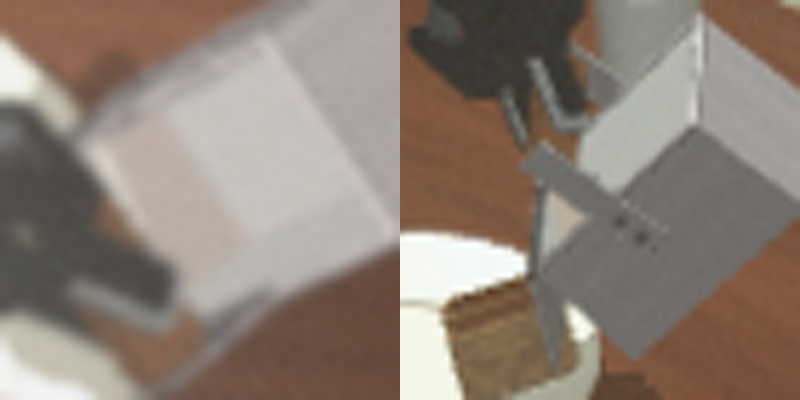

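```bash
cat > back.py <<'E'
from pour import *
Rc,o=caddy(R,p)
# twist that levels the caddy best
from scipy.optimize import minimize_scalar
r=minimize_scalar(lambda a:tilt(twist(R,a)@RcT),bounds=(-100,40),method='bounded',options=dict(xatol=.01));ph=r.x
print("twist",ph,ph/6,"resid tilt",r.fun,"caddy yaw",np.degrees(np.arctan2((twist(R,ph)@RcT)[1,0],(twist(R,ph)@RcT)[0,0])))
qq=q
for f,tgt in((.33,(555,-60,90)),(.66,(563,-110,85)),(1,(568,-139,70)),(1,(568,-139,10)),(1,(568,-139,0))):
    R2=twist(R,ph*f);p2=np.array(tgt,float)-R2@oT
    if f<1: p2[2]+=max(0,60-(p2+R2@lipT)[2])
    qq,ep,eo=IK(R2,p2,qq,.01);print(tgt,(R.T@(p2-p)/40).round(2),round(ph*f/6,2),"tcp",p2.round(1),"lip",(p2+R2@lipT).round(),"q",qq.round(),round(ep,1),round(eo,1))
E
python3 back.py
```

```text
twist -62.83168766444105 -10.471947944073507 resid tilt 0.022856691070261975 caddy yaw -21.712613034925695
(555, -60, 90) [0.73 0.52 0.75] -3.46 tcp [492.  -35.1 191.6] lip [513. -11.  60.] q [ -10.   38.  -21.   97.   41.   98. -111.] 0.0 0.0
(563, -110, 85) [1.61 1.93 1.83] -6.91 tcp [ 524.5 -107.1  193.1] lip [504. -69.  65.] q [ -3.  39. -23.  96.  46.  97. -85.] 0.0 0.0
(568, -139, 70) [2.65 2.74 2.56] -10.47 tcp [ 562.1 -153.6  183.7] lip [ 498. -111.   72.] q [  3.  42. -24.  91.  51.  97. -60.] 0.0 0.0
(568, -139, 10) [3.21 1.67 3.45] -10.47 tcp [ 562.1 -153.6  123.7] lip [ 498. -111.   12.] q [  2.  47. -23.  93.  52.  93. -64.] 0.0 0.0
(568, -139, 0) [3.3  1.49 3.6 ] -10.47 tcp [ 562.1 -153.6  113.7] lip [ 498. -111.    2.] q [  2.  47. -23.  93.  53.  92. -65.] 0.0 0.0
```

```bash
python3 -m creep '0.2 0.2 0.2 -0.8;0.4 0.3 0.4 -1.8;0.6 0.4 0.6 -2.7;0.8 0.6 0.8 -3.5;1.1 1.1 1.2 -4.7;1.4 1.5 1.5 -5.8;1.6 1.9 1.8 -6.9;2 2.2 2.1 -8.1;2.3 2.5 2.3 -9.3;2.6 2.7 2.5 -10.4;2.6 2.7 2.5 -10.5;2.6 2.7 2.5 -10.5' >/dev/null; python3 st.py;python3 look.py 10 130,180,300,300 150,140,320,260 2.3; python3 back.py
```

```text
t 23.625 q [  2.74  41.96 -24.96  91.64  51.31  97.09 -60.67] qv 0.4915769741249599
p [ 560.15 -149.51  184.52] r 579.7604964924473 tool z [-0.3  -0.75 -0.59] tilt 53.74 ydir -21.6 F [ 0.36  0.45 -3.62] op 16.4
[[0.214, 0.929, -0.3], [0.551, -0.369, -0.748], [-0.806, -0.005, -0.591]]
twist 0.10059026686880107 0.01676504447813351 resid tilt 0.0018790803469115418 caddy yaw -21.646972151739234
(555, -60, 90) [ 0.59 -0.95 -1.59] 0.01 tcp [549.2 -74.7 203.7] lip [485. -32.  92.] q [ -3.  41. -27.  90.  47. 102. -64.] 0.0 0.0
(563, -110, 85) [ 0.04 -0.3  -0.64] 0.01 tcp [ 557.2 -124.7  198.7] lip [493. -82.  87.] q [  1.  41. -26.  91.  50.  99. -61.] 0.0 0.0
(568, -139, 70) [-0.03  0.08  0.08] 0.02 tcp [ 562.1 -153.7  183.7] lip [ 498. -111.   72.] q [  3.  42. -25.  92.  52.  97. -60.] 0.0 0.0
(568, -139, 10) [1.18 0.09 0.97] 0.02 tcp [ 562.1 -153.7  123.7] lip [ 498. -111.   12.] q [  3.  47. -24.  93.  53.  93. -65.] 0.0 0.0
(568, -139, 0) [1.38 0.09 1.12] 0.02 tcp [ 562.1 -153.7  113.7] lip [ 498. -111.    2.] q [  2.  47. -24.  93.  53.  93. -65.] 0.0 0.0
```

View pics/c10.png

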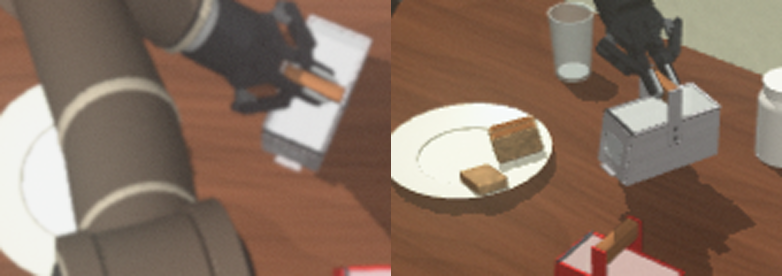

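```bash
python3 -m creep '0.4 0 0.3 0;0.8 0.1 0.6 0;1.1 0.1 0.9 0;1.2 0.1 1 0;1.3 0.1 1.1 0;1.4 0.1 1.1 0;1.4 0.1 1.1 0' >/dev/null; python3 st.py;python3 look.py 11 220,150,320,270 230,140,330,260 4
```

```text
t 24.6 q [  2.37  47.45 -23.99  92.59  53.05  92.83 -65.06] qv 0.501745413035133
p [ 563.08 -152.69  113.87] r 583.4131809647353 tool z [-0.3  -0.75 -0.59] tilt 53.72 ydir -21.6 F [ 0.05 -0.91 -2.7 ] op 16.4
[[0.214, 0.93, -0.299], [0.552, -0.368, -0.749], [-0.806, -0.005, -0.592]]
```

View pics/c11.png

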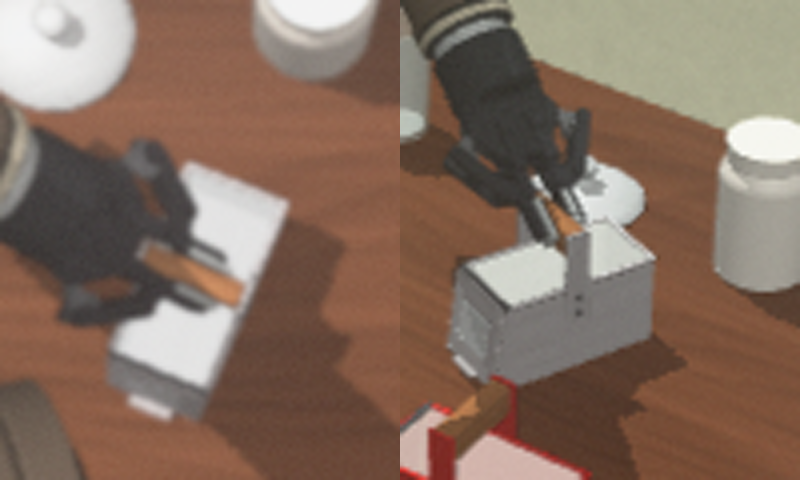

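```bash
python3 -m creep '0.05 0 0.04 0;0.08 0 0.06 0;0.08 0 0.06 0;0.08 0 0.06 0' >/dev/null; python3 st.py
```

```text
t 25.2 q [  2.3   47.55 -23.99  92.59  53.15  92.93 -65.31] qv 0.11704756928710239
p [ 563.   -152.55  113.58] r 583.3002568700946 tool z [-0.3  -0.75 -0.59] tilt 53.89 ydir -21.6 F [-5.79  4.81 16.42] op 16.5
[[0.215, 0.93, -0.299], [0.549, -0.369, -0.75], [-0.808, -0.002, -0.589]]
```

```bash
python3 -m creep '0 0 0 0;0 0 0 0;0 0 0 0;0 0 0 0;0 0 0 0' -1 >/dev/null; python3 st.py; python3 -m creep '0 0 -0.5 0;0 0 -1.2 0;0 0 -2 0;0 0 -3 0;0 0 -3.5 0;0 0 -3.5 0' >/dev/null; python3 st.py;python3 look.py 12 110,150,330,310 140,130,360,290 1.8
```

```text
t 25.825 q [  2.26  47.55 -23.91  92.6   53.11  92.89 -65.28] qv 0.1104051672622574
p [ 562.95 -152.64  113.4 ] r 583.2780710875975 tool z [-0.3  -0.75 -0.59] tilt 53.9 ydir -21.6 F [-0.66 -0.07  0.62] op 85.4
[[0.215, 0.93, -0.299], [0.549, -0.369, -0.75], [-0.808, -0.003, -0.589]]
t 26.575 q [ -7.14  46.37 -23.15  80.04  47.47 104.29 -60.73] qv 2.6861836004595734
p [605.76 -44.53 197.04] r 607.3989099012668 tool z [-0.3  -0.75 -0.59] tilt 53.74 ydir -21.5 F [-0.39  0.61 -0.64] op 85.0
[[0.215, 0.931, -0.296], [0.551, -0.366, -0.75], [-0.806, -0.001, -0.591]]
```

View pics/c12.png

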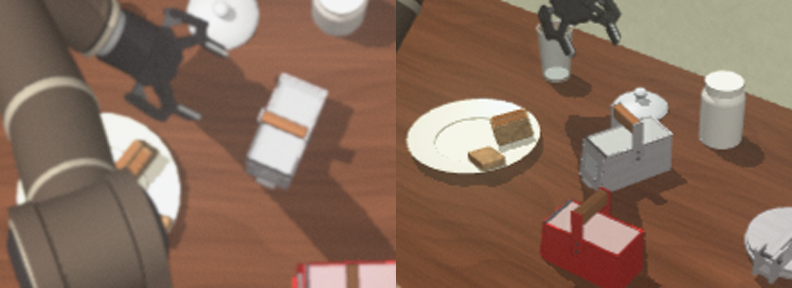

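```bash
python3 wp.py 590,-150,330 500,-500,400
```

```text
[-4.2   0.59  0.06] 0.0 rows 2.8
[-10.89   1.72   6.27] 0.0 rows 6.1
```

```bash
python3 -m creep '-1.4 0.2 0 0;-2.8 0.4 0 0;-4.2 0.6 0.1 0;-5.3 0.8 1.1 0;-6.4 1 2.1 0;-7.6 1.2 3.2 0;-8.8 1.4 4.3 0;-9.9 1.6 5.4 0;-10.9 1.7 6.3 0;-10.9 1.7 6.3 0' >/dev/null; python3 st.py;python3 look.py 13 110,150,330,310 140,130,360,290 1.8
```

```text
t 27.925 q [ 24.61  25.33  -9.69  85.61  58.14  84.3  -21.15] qv 4.6918229624512096
p [ 492.8  -507.11  400.9 ] r 707.1167939770185 tool z [-0.31 -0.75 -0.59] tilt 54.12 ydir -22.3 F [-0.25 -0.5   0.31] op 85.0
[[0.22, 0.925, -0.308], [0.543, -0.379, -0.749], [-0.81, -0.002, -0.586]]
```

View pics/c13.png

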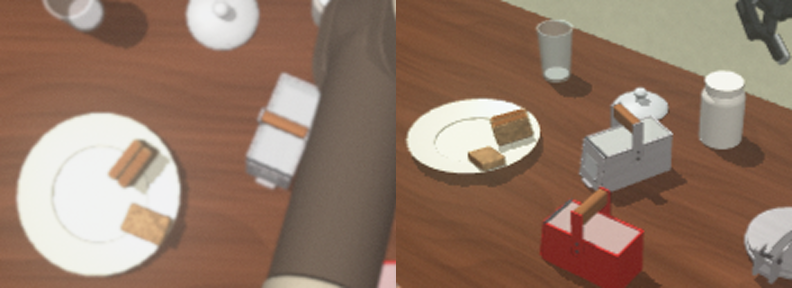

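```bash
python3 - <<'E'
from h import *
t=cv2.imread("pics/top13.png")[:,:,::-1]; 
T=lambda u,v,z:plane("top",110+u/1.8,150+v/1.8,z)
hsv=cv2.cvtColor(np.ascontiguousarray(t),cv2.COLOR_RGB2HSV)
reg=np.zeros(t.shape[:2],bool);reg[205:305,118:212]=1
m=((hsv[...,1]>70)&reg).astype(np.uint8)
circ=np.zeros_like(m);cv2.circle(circ,(164,257),43,1,-1);m&=circ
def plate(n,k):
    i=cv2.imread(f"pics/{n}{k}.png");h=cv2.cvtColor(i,cv2.COLOR_BGR2HSV);mm=((h[...,1]<60)&(h[...,2]>150)).astype(np.uint8)
    for c in cv2.findContours(mm,0,2)[0]:
        x,y,w,hh=cv2.boundingRect(c)
        if cv2.contourArea(c)>1500 and x+w<225 and x>100 : return (x,y,w,hh),cv2.minEnclosingCircle(c)
print(plate("top",0),plate("top",13),plate("side",0),plate("side",13))
pc=plate("top",13)[1][0];PC=plane("top",*pc,21)
for c in cv2.findContours(m,0,2)[0]:
    if cv2.contourArea(c)>20:
        r=cv2.minAreaRect(c)
        for z in(24,50):
            P=plane("top",*r[0],z);print(r,z,P,np.hypot(*(P-PC)[:2]))
s=cv2.imread("pics/side13.png")
cv2.imwrite("pics/d13.png",np.hstack([cv2.resize(s[175:240,235:305],None,fx=5.5,fy=5.5,interpolation=2)[:357],cv2.resize(cv2.imread("pics/top13.png")[205:270,118:188],None,fx=5.5,fy=5.5,interpolation=2)[:357]]))
E
```

```text
((119, 212, 91, 92), ((163.86038208007812, 257.2513122558594), 46.32981491088867)) ((119, 212, 91, 92), ((163.9801483154297, 257.3348388671875), 46.3314323425293)) ((146, 185, 74, 41), ((182.5, 205.0), 36.840972900390625)) ((146, 185, 74, 41), ((182.5, 205.0), 36.840972900390625))
((190.8448486328125, 274.1379089355469), (23.211915969848633, 15.227017402648926), 21.801406860351562) 24 [423.97  71.34  24.  ] 88.91870200402734
((190.8448486328125, 274.1379089355469), (23.211915969848633, 15.227017402648926), 21.801406860351562) 50 [423.34  67.1   50.  ] 92.92372019021438
((182.51220703125, 240.10977172851562), (13.118596076965332, 25.45632553100586), 38.65980529785156) 24 [517.26  98.83  24.  ] 69.50697970054185
((182.51220703125, 240.10977172851562), (13.118596076965332, 25.45632553100586), 38.65980529785156) 50 [514.95  94.1   50.  ] 71.43332336721241
```

View pics/d13.png

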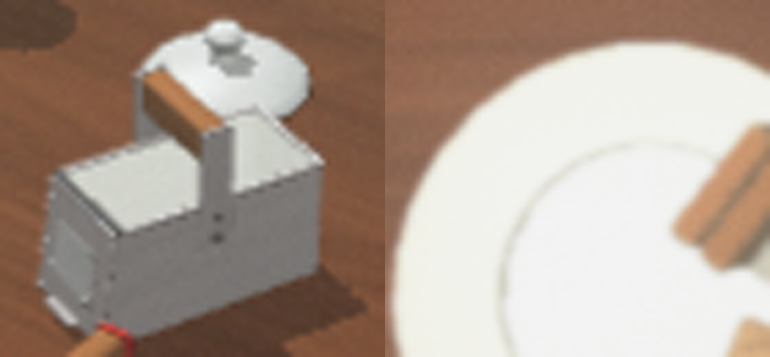

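```bash
python3 -m creep '0 0 0 0;0 0 0 0' >/dev/null; python3 st.py | head -2; python3 -c "
from station import manip
print(manip.hand_in())"
```

```text
t 28.275 q [ 24.21  25.4   -9.99  85.72  58.01  84.32 -21.22] qv 0.406813132746534
p [ 497.89 -500.7   398.29] r 706.111132820017 tool z [-0.3  -0.75 -0.59] tilt 53.89 ydir -21.7 F [ 0.33  0.   -0.02] op 85.6
the job is handed in; nothing more can be done
None
```

I poured all three rusks onto the plate, stood the empty caddy back near its old spot, let go, and handed in at 28.3 s of the 64 s allowed.

**How it was done**
- **Tilting the tool:** the moves allow no tool tilt. I raised the arm in free air against its joint limits until the tool leaned about 53° in the caddy's cross direction.
- **Grip and pour:** I gripped the bar across its 18 mm from the side and tipped the caddy by twisting about the tool axis. The computed tilt went up to about 50°, well under the 65° limit, with the lip 40–45 mm over the plate as the rusks began to slide.
- **Wedged rusk:** one rusk jammed between plate and caddy while I drew back, showing about 8 N on the wrist. I raised the caddy 15 mm to free it, then drew back further.
- **Setting down:** I levelled the caddy, set it on the shelf at about (568, −139) and released it.

**Last checks**
- **Rusks:** one lies flat about 89 mm from the plate's centre. The other two stand on edge side by side about 70 mm from it. Both are inside the 120 mm limit and below 70 mm in height.
- **Plate:** same outline as at the start, to a fraction of a pixel, in both views.
- **Caddy:** upright and empty by eye, its flap looking shut. I could only judge the flap from the picture, not as an angle.
- **Bystanders:** the tumbler, lid and jar look unmoved by eye. I did not measure any of the bystanders again, and the puri press was only partly in the last picture.
- **Robot:** open hand about 370 mm from the caddy, with a wrist force near zero.

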